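Dial a decade resistance box to 472 and switch it on

ROBOT

A 7-joint arm with a two-finger parallel gripper is mounted at the origin on a cart in front of the work surface, level with it; the furniture and walls round the work are solid. World frame = base frame: x ahead of the robot, y to its left, z up, the work surface at z = 0. Lengths are in m, angles in rad, forces in N, time in s.
With the tool pointing down it reaches from about 0.4 to 0.875 m from the base axis. Payload 19.3 kg.
Tool frame: the origin (TCP) lies between the finger pads; the fingertips stand 17 mm ahead of it and the grasp point (between the pads) lies 2 mm behind it (bot.tips_ahead is the z of the fingertips in the tool frame, in m); z points along the fingers, y is the direction in which the jaws open and shut (so a half turn about z gives the same grasp; the last joint's range is limited). The gripper opens to 85 mm and grips with 20 to 120 N. Pads are 22 mm wide; open, the fingers measure 114 mm over their backs; the gripper's body (76 mm by 85 mm) begins 54 mm behind the grasp point. The pads swing forward as they close: fully open they stand 13 mm farther back than shut.
Start: joints at [1.124, 0.521, -0.036, 1.599, 0.021, 1.021, -0.113], TCP at [0.23, -0.581, 0.248] pointing down, gripper open.
Joint ranges: [-2.91, 2.91], [-0.3, 2.13], [-1.5, 1.42], [0.17, 2.43], [-1.26, 4.41], [0.16, 1.93], [-2.52, 2.52]. Speed limits (rad/s): [1.89, 1.89, 2.39, 2.39, 3.01, 3.01, 3.01].

INTERFACE

Orientations are given as [roll, pitch, yaw] about the fixed x, y, z axes, in that order (R = Rz(yaw) Ry(pitch) Rx(roll)).
In Python, from workcell import telemetry, cams, job, bot gives the robot as it stands.
- The arm moves only by the tool arm_command, never from a script. Its argument "deltas" is a list of rows, each a list of 7 numbers: the opening, from -1 (shut) to 1 (fully open), so that 0 is half open, then the shift along the tool's x, y, z normalised to -1 to 1, where 1 is 150 mm, then the turn, a rotation vector about the tool's x, y, z normalised to -1 to 1, where 1 is 45 degrees. In form: [[hand, tx, ty, tz, rx, ry, rz], ...]. A call has 1 to 8 rows; each row is the pose to reach, as a shift and turn from the pose commanded when the call began, along the tool's axes at that moment; what a row does not reach only later rows make up. A row lasts 1/8 s, in which the tool goes at most 62.5 mm and 10.7 degrees, less where a joint would pass 70% of its speed; a pose out of reach is approached as far as the arm can. A call with a number of a shift or a turn outside -1 to 1 is refused whole. A call with a gripper value outside its range is refused whole. The fingers move at their own pace and stop on an object; "newtons" is the grip in N (left out, the last holds). Time passes only in rows, so rows that repeat a pose let the fingers close. It gives the time, the measured TCP pose, the force and the opening at its end, in the units of the state.
- telemetry.observe(): the state, without advancing time (a new reading comes with each control period).
- cams.grab_frame(name): name is "scene" or "top"; returns the picture (480x640x3 uint8, blue, green, red); there is no depth.
- cams.get_calibration(name): a dict with "fx", "fy", "cx", "cy" (pixels), "R" (3x3) and "t" (3): a world point X has camera coordinates R X + t. Camera axes: x right, y down, z forward; pixel columns grow to the right and rows downward; lengths in m; the calibration is good to about 2 mm. A picture is of the moment at which its call begins. get_calibration takes no time and is no camera call.
- job.job_done(): hands the job in, once; it reports no verdict.
The state is a dict: "clock": time; "qpos": joint angles; "qd": joint speeds; "joint_efforts": joint torques, N m; "position": TCP position; "tool_rot": TCP orientation; "force": force on the tool from outside, world axes, zero at the start; "moment": the same for the moment, N m; "grip_width": finger opening in m.
Only numpy, scipy, OpenCV 4.12 (cv2) and the standard library are available. Lean on these libraries where they do the work, as an engineer would, in place of code of your own. Each camera call takes 0.05 s, during which the arm holds its last target.

TASK

The grey decade resistance box has to give 472 ohms to the relay board: turn its three thumbwheels until they show 4, 7 and 2 from left to right, each clicked into its notch. Only then slide the box's recessed output switch fully home to on (away from you, towards the green bar). Leave everything else on the desk where it is.

Things in the scene. Friction and masses are not known exactly. Their poses are not given: they have to be found in the camera images.
- decade_box: decade resistance box, fixed: dark grey case, aluminium top panel, 150 (x) x 226 (y) x 66 mm; origin at the centre of its underside, x from its front (robot side) to its rear, y left, z up. On x = 0 three thumbwheels 45 mm apart, axles along y: hundreds left, tens, units right. At the rear (x 50; y 22 and 60 mm) two binding posts 20 mm high; at the right (y -78 mm) the switch
- hundreds_rim (a point): highest point of the left wheel's knurled rubber ring, mid-width, fixed in the box (y 66.5 mm, 78 mm above the desk), axes as the box's. Ring 14 mm wide, 52 mm in diameter, 12 mm proud of the panel, no teeth: press a shut fingertip flat on it (6 to 20 N) and drag along x to roll it; 16.3 mm a click. Left of it, at least 1 mm lower, the hooded number drum: the numeral in its top window counts
- hundreds_wheel (a joint): turn of the left wheel, rad: digit shown = value / 0.6283 (digits 0 to 9, stops beyond 0 and 9). Grows as the rim's top moves away from the robot (+x of the box). Sprung detents at whole digits: 2 to 3 N along the rim takes it over the hump half way, then it snaps on to the next digit
- tens_rim (a point): highest point of the middle wheel's knurled rubber ring, mid-width, fixed in the box (y 21.5 mm, 78 mm above the desk), axes as the box's. Ring 14 mm wide, 52 mm in diameter, 12 mm proud of the panel, no teeth: press a shut fingertip flat on it (6 to 20 N) and drag along x to roll it; 16.3 mm a click. Left of it, at least 1 mm lower, the hooded number drum: the numeral in its top window counts
- tens_wheel (a joint): turn of the middle wheel, rad: digit shown = value / 0.6283 (digits 0 to 9, stops beyond 0 and 9). Grows as the rim's top moves away from the robot (+x of the box). Sprung detents at whole digits: 2 to 3 N along the rim takes it over the hump half way, then it snaps on to the next digit
- units_rim (a point): highest point of the right wheel's knurled rubber ring, mid-width, fixed in the box (y -23.5 mm, 78 mm above the desk), axes as the box's. Ring 14 mm wide, 52 mm in diameter, 12 mm proud of the panel, no teeth: press a shut fingertip flat on it (6 to 20 N) and drag along x to roll it; 16.3 mm a click. Left of it, at least 1 mm lower, the hooded number drum: the numeral in its top window counts
- units_wheel (a joint): turn of the right wheel, rad: digit shown = value / 0.6283 (digits 0 to 9, stops beyond 0 and 9). Grows as the rim's top moves away from the robot (+x of the box). Sprung detents at whole digits: 2 to 3 N along the rim takes it over the hump half way, then it snaps on to the next digit
- switch_cap (a point): top centre of the ribbed ivory cap of the output slide switch (moves with it), 67 mm above the desk, axes as the box's; cap 18 (x) x 20 (y) x 5 mm. It slides along x in a trough 36 mm wide, 76 mm long, 4 mm deep, so it is 1 mm proud of the panel; when off, 35 mm of trough are free on its robot side. Push its near end with a fingertip let down into the trough, or press on it and drag
- output_switch (a joint): travel of the output switch, m: 0 off (towards the robot, white ring), 0.014 on (away from the robot, green bar); moves stiffly (about 1.2 N) and stays where it is left
- relay_board: relay board with black relays and a green terminal, 32 x 74 x 22 mm, behind the box; to its right, from about y = -0.1 m rightwards and x = 0.65 m on, stands the big monitor, fixed, which a swinging wrist can strike; bystander, origin at the centre of its underside
- multimeter: yellow-cased handheld multimeter, 140 x 67 x 44 mm; bystander, origin at the centre of its underside
- solder_spool: spool of solder, 52 mm across, 40 mm high; bystander, origin at the centre of its underside
- mug_green: green mug, 82 mm across, 94 mm high; bystander, origin at the centre of its underside
- screwdriver: red-handled screwdriver, 170 mm long; bystander, origin at the centre of its underside
- flush_cutters: flush cutters with blue grips, 123 mm long; bystander, origin at the centre of its underside
- phone: black phone lying face down, 150 x 72 x 11 mm; bystander, origin at the centre of its underside

How it is judged:
On the way, in this order (a step that is already met when the one before it is completed fails the run):
1. the wheels show 4 7 2 with the switch still off (value of joint hundreds_wheel between 2.3633 and 2.6633 rad and value of joint tens_wheel between 4.2482 and 4.5482 rad and value of joint units_wheel between 1.1066 and 1.4066 rad and value of joint output_switch below 0.004 m), for 0.2 s.
2. the output switch is slid on (value of joint hundreds_wheel between 2.3633 and 2.6633 rad and value of joint tens_wheel between 4.2482 and 4.5482 rad and value of joint units_wheel between 1.1066 and 1.4066 rad and value of joint output_switch above 0.012 m), for 0.2 s.
At the end, for the whole second after the job is handed in: hundreds, tens and units wheels within 0.12 rad of digits 4, 7 and 2 (values 2.513, 4.398 and 1.257) and at rest, output switch beyond 12 of its 14 mm (value of joint hundreds_wheel between 2.3933 and 2.6333 rad and value of joint tens_wheel between 4.2782 and 4.5182 rad and value of joint units_wheel between 1.1366 and 1.3766 rad and value of joint output_switch above 0.012 m and velocity of joint each of hundreds_wheel, tens_wheel, units_wheel below 0.2 rad/s); the robot touches nothing.
It fails at once if the switch is moved on (past 6 mm) while a wheel is more than 0.25 rad off 4 7 2 (value of joint output_switch above 0.006 m and not (value of joint hundreds_wheel between 2.2633 and 2.7633 rad and value of joint tens_wheel between 4.1482 and 4.6482 rad and value of joint units_wheel between 1.0066 and 1.5066 rad)).
It fails at once if a thing lying loose on the desk is moved more than 30 mm (distance of any of relay_board, multimeter, solder_spool, mug_green, screwdriver, flush_cutters, phone from where it was at the start of the episode above 0.03 m).
It also fails if it takes over 54 s, if anything falls off the work surface, if the arm or the gripper's body presses on something with over 40 N, if the wrist force passes 120 N, or if a joint passes its speed limit or range.

## Working session

There is one attempt and no reset: what is moved stays moved. The work goes in short steps, Python scripts to look and compute and a tool call to move; the robot and the scene stay as the last step left them, time stands still between calls to the robot, and variables do not carry over. Pictures are saved under pics/ and viewed, and the job is handed in when it is done.

Besides the shell and the picture viewer there is one more tool, called in YAML: its name, and indented under it one key for each argument. arm_command: Moves the arm, as the interface text tells. Its arguments: {"type":"object","properties":{"deltas":{"type":"array","items":{"type":"array","items":{"type":"number"}}},"newtons":{"type":"number"}},"required":["deltas"]}

```bash
ls; mkdir -p pics; python3 - <<'E'
from workcell import telemetry, cams, job, bot
import cv2
print(telemetry.observe()); print(bot.tips_ahead)
for n in ("scene","top"):
    cv2.imwrite(f"pics/{n}0.png",cams.grab_frame(n)); print(n,cams.get_calibration(n))
E
```

```text
pics
{'clock': 0.0, 'qpos': array([ 1.12381078,  0.52199853, -0.036338  ,  1.59999502,  0.02122132,
        1.02108837, -0.11284767]), 'qd': array([-3.92416137e-04, -2.48342098e-04,  1.09864905e-03,  1.22636203e-03,
       -7.92779565e-04,  3.66384370e-04, -1.17226559e-05]), 'joint_efforts': array([-1.63172463e-03, -9.27126145e+01,  1.97983079e+00, -3.69941461e+01,
        1.78298238e-02,  8.38020234e-03, -1.91247926e-05]), 'position': array([ 0.22981258, -0.58088257,  0.2477399 ]), 'tool_rot': array([-3.14049283e+00,  9.11309968e-05,  3.76748054e-01]), 'force': array([ 1.71153943, -0.06533531, -0.23966391]), 'moment': array([ 0.02816699, -0.00593455,  0.0020582 ]), 'grip_width': 0.08551590065998411}
0.017
scene {'fx': 607.8227999460504, 'fy': 607.8227999460504, 'cx': 312.84568959029855, 'cy': 243.3962617797241, 'R': array([[ 0.97960516, -0.20091211, -0.00283733],
       [-0.13073106, -0.62656666, -0.7683252 ],
       [ 0.15258806,  0.75302626, -0.64005338]]), 't': array([-0.52374023,  0.19632914,  1.65466773])}
top {'fx': 543.2135527652711, 'fy': 543.2135527652711, 'cx': 319.5764477386034, 'cy': 242.81950571792504, 'R': array([[-0.02064204, -0.99976266, -0.00696697],
       [-0.99590298,  0.02117499, -0.08791403],
       [ 0.08804069,  0.0051237 , -0.9961037 ]]), 't': array([0.10960606, 0.53207692, 1.31295586])}
```

View pics/scene0.png

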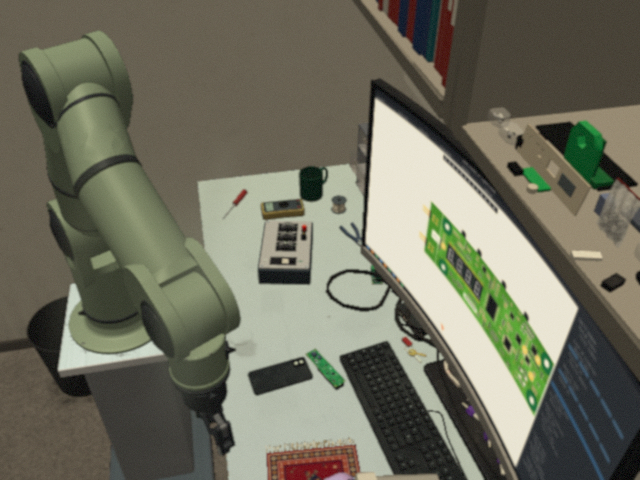

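View pics/top0.png

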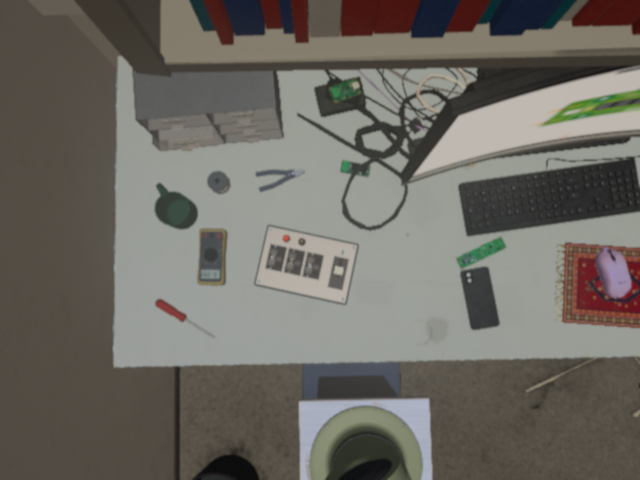

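The top view shows the box at about (307,264), with its wheels at about (275–315, 260) and the switch at (339,272). I'll zoom in on it.

```bash
python3 - <<'E'
import cv2
a=cv2.imread("pics/top0.png")[215:315,245:370]
cv2.imwrite("pics/top0z.png",cv2.resize(a,None,fx=6,fy=6,interpolation=cv2.INTER_CUBIC))
a=cv2.imread("pics/scene0.png")[210:290,245:325]
cv2.imwrite("pics/scene0z.png",cv2.resize(a,None,fx=7,fy=7,interpolation=cv2.INTER_CUBIC))
E
```

```text
(no output)
```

View pics/top0z.png

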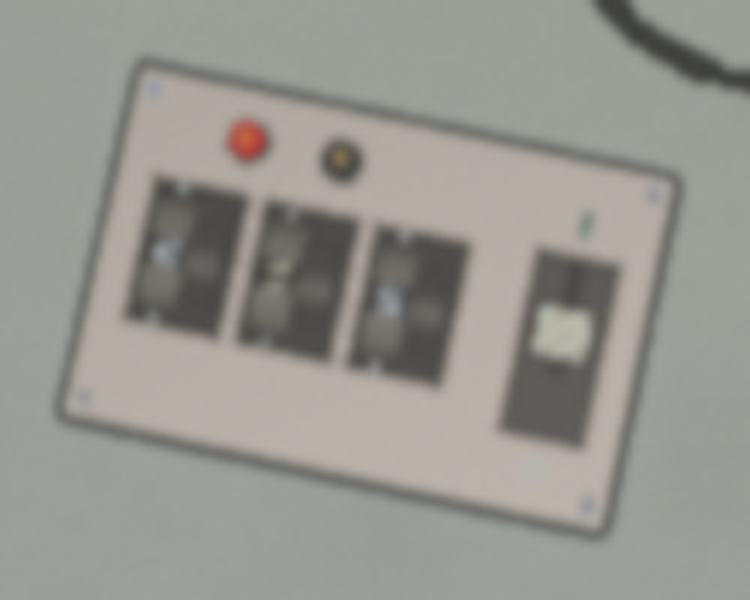

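View pics/scene0z.png

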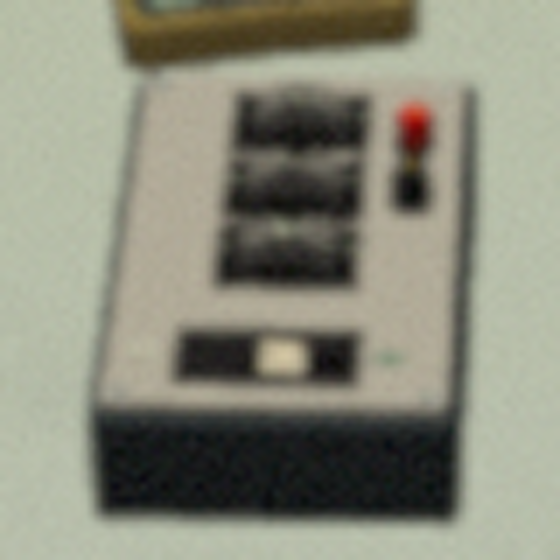

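```bash
cat > h.py <<'E'
import numpy as np, cv2
from workcell import telemetry, cams, job, bot
from scipy.optimize import least_squares
def proj(n,X):
    c=cams.get_calibration(n); X=np.atleast_2d(X); p=X@np.array(c["R"]).T+np.array(c["t"])
    return np.c_[c["fx"]*p[:,0]/p[:,2]+c["cx"], c["fy"]*p[:,1]/p[:,2]+c["cy"]]
def w(pose,L):
    L=np.atleast_2d(L); x,y,a=pose; R=np.array([[np.cos(a),-np.sin(a)],[np.sin(a),np.cos(a)]])
    return np.c_[L[:,:2]@R.T+[x,y],L[:,2]]
E
python3 - <<'E'
from h import *
z=lambda u,v:(245+(u+.5)/6-.5,215+(v+.5)/6-.5)
L=np.array([[75,113,66],[75,-113,66],[-75,-113,66],[-75,113,66],[50,60,86],[50,22,86]])/1e3
P=np.array([z(137,60),z(684,175),z(603,540),z(57,415),z(247,139),z(341,160)])
f=lambda p:(proj("top",w(p,L))-P).ravel()
r=least_squares(f,[.5,0,0]); print(r.x,r.fun.reshape(-1,2).round(2))
pose=r.x; np.save("pose.npy",pose)
names=dict(hund=[0,.0665,.078],tens=[0,.0215,.078],units=[0,-.0235,.078],cap=[0,-.078,.067])
for k,v in names.items():
    q=w(pose,np.array(v)); print(k,q.round(4),proj("top",q).round(1),((proj("top",q)-[245,215])*6).round(0), ((proj("scene",q)-[245,210])*7).round(0))
print(((proj("scene",w(pose,L))-[245,210])*7).round(0))
# 8 frames averaging
a=np.mean([cams.grab_frame("top").astype(float) for _ in range(8)],0)
b=cams.grab_frame("top"); print("noise",np.std(a-b))
np.save("avg.npy",a)
c=a[235:285,260:330].astype(np.float32)
c=cv2.resize(c,None,fx=11,fy=11,interpolation=cv2.INTER_CUBIC)
c=c+2.0*(c-cv2.GaussianBlur(c,(0,0),14))
cv2.imwrite("pics/avgz.png",np.clip(c*1.3,0,255).astype(np.uint8))
E
```

```text
[ 0.48039059  0.13094498 -0.23715213] [[-0.49 -1.19]
 [ 0.8  -0.19]
 [ 1.02  0.88]
 [-1.27  1.07]
 [-0.09 -0.29]
 [ 0.02 -0.34]]
hund [[0.496  0.1956 0.078 ]] [[278.5 257.8]] [[201. 257.]] [[295. 115.]]
tens [[0.4854 0.1518 0.078 ]] [[297.2 261.9]] [[313. 282.]] [[288. 181.]]
units [[0.4749 0.1081 0.078 ]] [[315.8 266. ]] [[425. 306.]] [[280. 250.]]
cap [[0.4621 0.0551 0.067 ]] [[338.4 271.2]] [[560. 337.]] [[272. 357.]]
[[473.  74.]
 [453. 421.]
 [ 78. 413.]
 [133.  68.]
 [410. 112.]
 [406. 168.]]
noise 0.556035268638851
```

View pics/avgz.png

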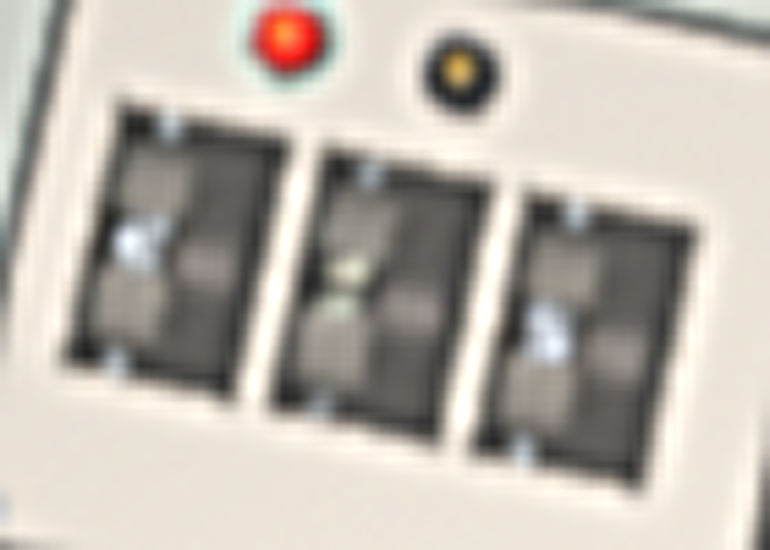

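```bash
python3 - <<'E'
from h import *
a=np.load("avg.npy").astype(np.float32); pose=np.load("pose.npy")
# rectify patches about each drum: box frame; image up=+x, right=-y
out=[]
for y in (.0665,.0215,-.0235):
    s=0.1e-3
    # window centre 15.5mm left
    H,W=260,260
    cx=0.;cy=y+.013
    c=np.array([[cx+.013,cy+.013,.077],[cx+.013,cy-.013,.077],[cx-.013,cy-.013,.077],[cx-.013,cy+.013,.077]])
    src=proj("top",w(pose,c)).astype(np.float32)
    M=cv2.getPerspectiveTransform(src,np.float32([[0,0],[W,0],[W,H],[0,H]]))
    p=cv2.warpPerspective(a,M,(W,H),flags=cv2.INTER_CUBIC)
    q=p+3*(p-cv2.GaussianBlur(p,(0,0),25))
    f=lambda g:np.clip((g-g.min())/(g.max()-g.min())*255,0,255)
    out.append(np.vstack([f(p),f(q)]))
cv2.imwrite("pics/dig0.png",np.hstack(out).astype(np.uint8))
E
```

```text
(no output)
```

View pics/dig0.png

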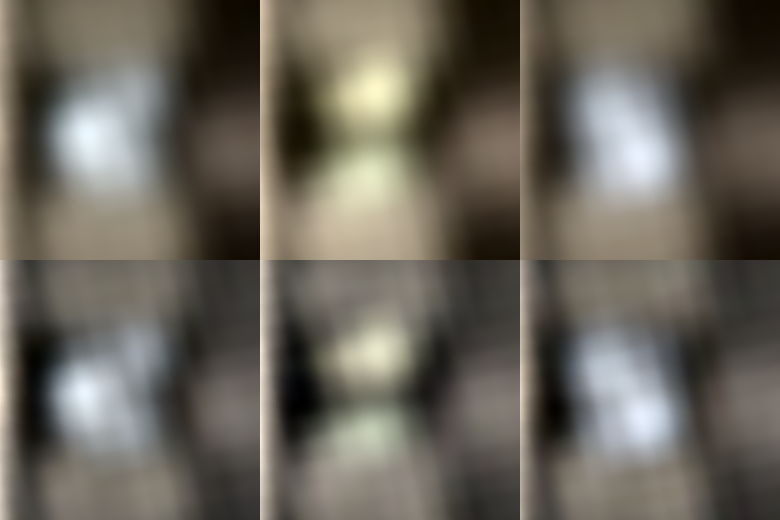

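```bash
python3 - <<'E'
from h import *
a=np.load("avg.npy").astype(np.float32).mean(2); pose=np.load("pose.npy")
np.set_printoptions(linewidth=200)
P={}
for k,y in zip("HTU",(.0665,.0215,-.0235)):
    cy=y+.013;h=.013;N=104
    c=np.array([[h,cy+h,.077],[h,cy-h,.077],[-h,cy-h,.077],[-h,cy+h,.077]])
    src=proj("top",w(pose,c)).astype(np.float32)
    M=cv2.getPerspectiveTransform(src,np.float32([[0,0],[N,0],[N,N],[0,N]]))
    P[k]=cv2.warpPerspective(a,M,(N,N),flags=cv2.INTER_CUBIC)
def rend(d,font,H,asp,th):
    # 4 px/mm
    im=np.zeros((200,200),np.float32); s=H/ 21*1.0*2
    cv2.putText(im,str(d),(60,140),font,s*2,1.0,max(1,int(th)),cv2.LINE_AA)
    ys,xs=np.where(im>.3); g=im[ys.min():ys.max()+1,xs.min():xs.max()+1]
    hh=int(H*4); ww=max(3,int(g.shape[1]*hh/g.shape[0]*asp))
    return cv2.resize(g,(ww,hh),interpolation=cv2.INTER_AREA)
for k in P:
    best={}
    for d in range(10):
      for font in (0,2):
       for H in (8,9,10,11):
        for asp in (.8,1,1.2):
         for th in (6,10,14):
          for sg in (5,7):
            g=rend(d,font,H,asp,th)
            T=np.zeros((56,48),np.float32)
            oy=(56-g.shape[0])//2; ox=(48-g.shape[1])//2
            if oy<0 or ox<0: continue
            T[oy:oy+g.shape[0],ox:ox+g.shape[1]]=g
            T=cv2.GaussianBlur(T,(0,0),sg,borderType=cv2.BORDER_CONSTANT)
            r=cv2.matchTemplate(P[k][18:88,8:72].astype(np.float32),T,cv2.TM_CCOEFF_NORMED)
            m=r.max()
            if m>best.get(d,(-1,))[0]: best[d]=(round(float(m),3),font,H,asp,th,sg,np.unravel_index(r.argmax(),r.shape))
    print(k,[(d,best[d][0]) for d in sorted(best,key=lambda d:-best[d][0])])
# per-wheel colours
E
```

```text
H [(6, 0.928), (8, 0.903), (5, 0.89), (0, 0.889), (9, 0.884), (4, 0.88), (2, 0.872), (3, 0.857), (1, 0.853), (7, 0.839)]
T [(2, 0.812), (3, 0.766), (7, 0.743), (5, 0.738), (1, 0.722), (8, 0.719), (9, 0.676), (6, 0.673), (0, 0.67), (4, 0.538)]
U [(5, 0.918), (9, 0.917), (3, 0.907), (2, 0.899), (8, 0.897), (0, 0.889), (6, 0.886), (1, 0.869), (4, 0.843), (7, 0.786)]
```

```bash
cat >> h.py <<'E'
from scipy.spatial.transform import Rotation as Ro
pose=np.load("pose.npy") if __import__("os").path.exists("pose.npy") else None
def go(local=None,world=None,yaw=None,z=None,verbose=True):
    """delta to a target: local box x,y (m), z = fingertip height"""
    s=telemetry.observe(); p=np.array(s["position"]); R=Ro.from_euler("xyz",s["tool_rot"])
    t=np.array(world if world is not None else np.r_[w(pose,np.r_[local,0])[0,:2],z+bot.tips_ahead])
    Rt=Ro.from_euler("xyz",[np.pi,0,pose[2] if yaw is None else yaw])
    d=R.inv().apply(t-p)/.15; r=(R.inv()*Rt).as_rotvec()/(np.pi/4)
    print("t",round(s["clock"],2),"p",p.round(4),"rpy",s["tool_rot"].round(3),"F",s["force"].round(1),"q",s["qpos"].round(2),"grip",round(s["grip_width"],4))
    L=w(np.r_[0,0,-pose[2]],np.r_[p[:2]-pose[:2],p[2]-.017][None])[0]
    print("tip in box",(L*1e3).round(1)); print("delta",d.round(3),"rot",r.round(3))
E
python3 -c "
from h import *
go([-.005,.0665],z=.15)"
```

```text
t 0.55 p [ 0.2299 -0.5811  0.2483] rpy [-3.142 -0.     0.377] F [-0.2 -0.2 -0.7] q [ 1.12  0.52 -0.04  1.6   0.02  1.02 -0.11] grip 0.0852
tip in box [ -76.2 -751.   231.3]
delta [ 3.527 -4.182  0.542] rot [-0.     0.     0.782]
```

arm_command:
  deltas:
    - [-1, 0.84, -1, 0, 0, 0, 0.78]
    - [-1, 0.84, -1, 0, 0, 0, 0.78]
    - [-1, 0.84, -1, 0, 0, 0, 0.78]
    - [-1, 0.84, -1, 0, 0, 0, 0.78]
  newtons: 40

```text
clock: 1.05
position: [0.2933, -0.3923, 0.2487]
tool_rot: [-3.141, -0.001, -0.236]
force: [0.1, -0.6, -0.5]
grip_width: 0.0123
```

```bash
python3 -c "
from h import *
go([-.005,.0665],z=.15)"
```

```text
t 1.05 p [ 0.2933 -0.3923  0.2487] rpy [-3.141e+00 -1.000e-03 -2.360e-01] F [ 0.1 -0.6 -0.5] q [ 0.76  0.31  0.06  1.95 -0.02  0.89 -0.98] grip 0.0123
tip in box [ -58.9 -552.5  231.7]
delta [ 0.364 -4.126  0.547] rot [-0.001 -0.001  0.001]
```

arm_command:
  deltas:
    - [-1, 0.1, -0.4, 0, 0, 0, 0]
    - [-1, 0.2, -0.8, 0, 0, 0, 0]
    - [-1, 0.2, -1, 0, 0, 0, 0]

```text
clock: 1.42
position: [0.3575, -0.2538, 0.2485]
tool_rot: [-3.141, -0.001, -0.233]
force: [-0.7, -1.4, 0.3]
grip_width: 0.0001
```

arm_command:
  deltas:
    - [-1, 0.1, -0.4, 0, 0, 0, 0]
    - [-1, 0.16, -0.8, 0, 0, 0, 0]
    - [-1, 0.16, -1, 0, 0, 0, 0]

```text
clock: 1.8
position: [0.4155, -0.1134, 0.2485]
tool_rot: [-3.141, -0.001, -0.233]
force: [-0.2, -2.0, 0.5]
grip_width: -0.0005
```

arm_command:
  deltas:
    - [-1, 0, -0.4, 0, 0, 0, 0]
    - [-1, 0, -0.8, 0.2, 0, 0, 0]
    - [-1, 0, -1, 0.4, 0, 0, 0]

```text
clock: 2.17
position: [0.4503, 0.0323, 0.1881]
tool_rot: [-3.14, -0.002, -0.234]
force: [1.7, -0.2, -0.9]
grip_width: 0.0003
```

```bash
python3 -c "
from h import *
go([-.005,.0665],z=.15)"
```

```text
t 2.17 p [0.4503 0.0323 0.1881] rpy [-3.14e+00 -2.00e-03 -2.34e-01] F [ 1.7 -0.2 -0.9] q [-0.04  0.34 -0.2   2.09  0.1   0.71 -2.11] grip 0.0003
tip in box [  -6.1 -103.   171.1]
delta [ 0.011 -1.13   0.142] rot [-0.002 -0.002  0.004]
```

arm_command:
  deltas:
    - [-1, 0, -0.3, 0, 0, 0, -0.2]
    - [-1, 0, -0.6, 0, 0, 0, -0.4]
    - [-1, 0, -0.9, 0, 0, 0, -0.7]
    - [-1, 0, -1, 0, 0, 0, -0.9]
    - [-1, 0, -1, 0, 0, 0, -1]

```text
clock: 2.8
position: [0.4847, 0.1769, 0.1882]
tool_rot: [-3.141, -0.0, 0.556]
force: [-0.2, -0.3, 0.4]
grip_width: 0.0
```

arm_command:
  deltas:
    - [-1, 0, 0, 0, 0, 0, -1]
    - [-1, 0, 0, 0, 0, 0, -1]
    - [-1, 0, 0, 0, 0, 0, -1]
    - [-1, 0, 0, 0, 0, 0, -1]

```text
clock: 3.3
position: [0.4847, 0.1754, 0.1884]
tool_rot: [3.141, -0.0, 1.306]
force: [0.6, -0.5, 0.7]
grip_width: -0.0003
```

arm_command:
  deltas:
    - [-1, 0, 0, 0, 0, 0, -1]
    - [-1, 0, 0, 0, 0, 0, -1]
    - [-1, 0, 0, 0, 0, 0, -1]
    - [-1, 0, 0, 0, 0, 0, -1]

```text
clock: 3.8
position: [0.4847, 0.1754, 0.1884]
tool_rot: [3.141, 0.0, 2.056]
force: [-0.5, 0.2, 0.0]
grip_width: -0.0004
```

```bash
python3 -c "
from h import *
go([-.005,.0665],z=.12,yaw=pose[2]+np.pi)"
```

```text
t 3.8 p [0.4847 0.1754 0.1884] rpy [3.141 0.    2.056] F [-0.5  0.2  0. ] q [ 0.11  0.53 -0.78  1.92  0.47  0.89 -0.42] grip -0.0004
tip in box [ -6.2  44.2 171.4]
delta [0.106 0.104 0.343] rot [ 0.     0.    -1.081]
```

arm_command:
  deltas:
    - [-1, 0, 0, 0, 0, 0, -1]
    - [-1, 0, 0, 0, 0, 0, -1]
    - [-1, 0, 0, 0, 0, 0, -1]
    - [-1, 0, 0, 0, 0, 0, -1]
    - [-1, 0, 0, 0, 0, 0, -1]

```text
clock: 4.42
position: [0.4847, 0.1753, 0.1882]
tool_rot: [3.141, -0.0, 2.835]
force: [0.8, 0.6, -0.3]
grip_width: -0.0003
```

```bash
python3 -c "
from h import *
go([.008,.0665],z=.09,yaw=pose[2]+np.pi)
import cv2
a=cams.grab_frame('top'); cv2.imwrite('pics/t1.png',cv2.resize(a[190:310,220:380],None,fx=5,fy=5,interpolation=3))
a=cams.grab_frame('scene'); cv2.imwrite('pics/s1.png',cv2.resize(a[160:300,220:380],None,fx=4,fy=4,interpolation=3))"
```

```text
t 4.42 p [0.4847 0.1753 0.1882] rpy [ 3.141 -0.     2.835] F [ 0.8  0.6 -0.3] q [ 0.23  0.59 -0.97  1.91  0.6   0.96  0.25] grip -0.0003
tip in box [ -6.2  44.1 171.2]
delta [-0.085  0.155  0.541] rot [ 0.    -0.001 -0.088]
```

View pics/s1.png

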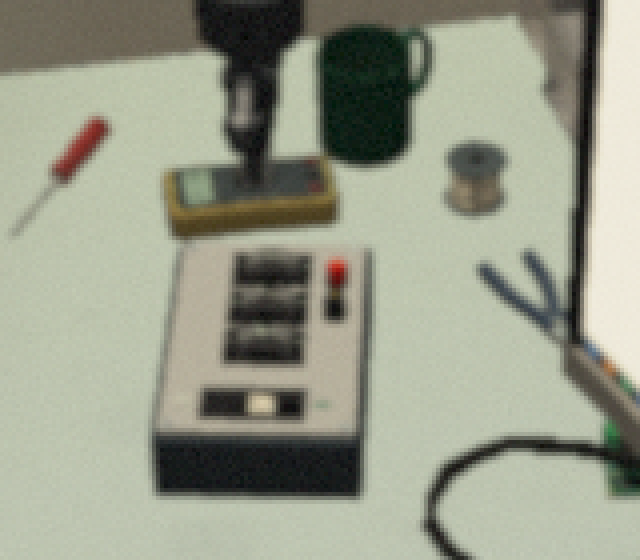

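arm_command:
  deltas:
    - [-1, -0.09, 0.15, 0.3, 0, 0, -0.09]
    - [-1, -0.09, 0.15, 0.56, 0, 0, -0.09]
    - [-1, -0.09, 0.15, 0.58, 0, 0, -0.09]

```text
clock: 4.9
position: [0.5031, 0.1926, 0.0996]
tool_rot: [-3.14, -0.003, 2.904]
force: [-0.2, -0.4, 1.0]
grip_width: 0.0002
```

```bash
python3 -c "
from h import *
go([.008,.0665],z=.078,yaw=pose[2]+np.pi)"
```

```text
t 4.9 p [0.5031 0.1926 0.0996] rpy [-3.140e+00 -3.000e-03  2.904e+00] F [-0.2 -0.4  1. ] q [ 0.13  0.75 -0.86  1.91  0.76  0.85  0.19] grip 0.0002
tip in box [ 7.6 65.2 82.6]
delta [-0.003  0.008  0.031] rot [-0.003 -0.004 -0.001]
```

Probe down 5 mm.

arm_command:
  deltas:
    - [-1, 0, 0.008, 0.02, 0, 0, 0]
    - [-1, 0, 0.008, 0.033, 0, 0, 0]
    - [-1, 0, 0.008, 0.033, 0, 0, 0]

```text
clock: 5.28
position: [0.505, 0.1939, 0.0972]
tool_rot: [3.141, 0.001, 2.905]
force: [0.1, -0.2, 0.2]
grip_width: -0.0001
```

arm_command:
  deltas:
    - [-1, 0, 0, 0.007, 0, 0, 0]
    - [-1, 0, 0, 0.014, 0, 0, 0]

```text
clock: 5.52
position: [0.5048, 0.194, 0.0946]
tool_rot: [3.141, 0.001, 2.905]
force: [-0.1, -3.5, 14.3]
grip_width: 0.0001
```

arm_command:
  deltas:
    - [-1, 0.04, 0, 0, 0, 0, 0]
    - [-1, 0.08, 0, 0, 0, 0, 0]
    - [-1, 0.11, 0, 0, 0, 0, 0]
    - [-1, 0.11, 0, 0, 0, 0, 0]

```text
clock: 6.02
position: [0.4888, 0.1978, 0.0949]
tool_rot: [-3.142, 0.001, 2.906]
force: [-1.3, -2.8, 10.2]
grip_width: 0.0001
```

```bash
python3 -c "
from h import *
go([.008,.0665],z=.078,yaw=pose[2]+np.pi)"
```

```text
t 6.03 p [0.4888 0.1978 0.0949] rpy [-3.142e+00  1.000e-03  2.906e+00] F [-1.3 -2.8 10.2] q [ 0.11  0.74 -0.86  1.95  0.77  0.82  0.15] grip 0.0001
tip in box [-7.6 67.  77.9]
delta [-0.104 -0.003 -0.001] rot [-0.     0.001  0.002]
```

arm_command:
  deltas:
    - [-1, 0, 0, -0.04, 0, 0, 0]
    - [-1, -0.11, 0, -0.04, 0, 0, 0]
    - [-1, -0.11, 0, -0.01, 0, 0, 0]
    - [-1, -0.11, 0, 0, 0, 0, 0]
    - [-1, -0.07, 0, 0, 0, 0, 0]
    - [-1, -0.03, 0, 0, 0, 0, 0]
    - [-1, 0, 0, 0, 0, 0, 0]
    - [-1, 0, 0, 0, 0, 0, 0]

```text
clock: 7.02
position: [0.4888, 0.1977, 0.0947]
tool_rot: [-3.141, 0.001, 2.906]
force: [0.2, -5.1, 17.7]
grip_width: -0.0005
```

arm_command:
  deltas:
    - [-1, 0, 0, -0.1, 0, 0, 0]
    - [-1, 0.4, 0, -0.3, 0, 0, 0]
    - [-1, 0.8, 0, -0.5, 0, 0, 0]
    - [-1, 1, 0, -0.7, 0, 0, 0]

```text
clock: 7.52
position: [0.3401, 0.2332, 0.2]
tool_rot: [-3.14, -0.0, 2.907]
force: [1.3, 1.3, 0.3]
grip_width: -0.0002
```

```bash
cat > look.py <<'E'
from h import *
import sys
n=sys.argv[1]
a=np.mean([cams.grab_frame("top").astype(np.float32) for _ in range(2)],0)
np.save(f"avg_{n}.npy",a)
c=cv2.resize(a[220:300,250:350],None,fx=6,fy=6,interpolation=cv2.INTER_CUBIC)
out=[]
for y in (.0665,.0215,-.0235):
    N=200;cy=y+.013;h=.013
    c4=np.array([[h,cy+h,.077],[h,cy-h,.077],[-h,cy-h,.077],[-h,cy+h,.077]])
    M=cv2.getPerspectiveTransform(proj("top",w(pose,c4)).astype(np.float32),np.float32([[0,0],[N,0],[N,N],[0,N]]))
    p=cv2.warpPerspective(a,M,(N,N),flags=cv2.INTER_CUBIC)
    q=p+3*(p-cv2.GaussianBlur(p,(0,0),20))
    out.append(np.clip((q-q.min())/(q.max()-q.min())*255,0,255))
c=np.vstack([c[:, :600],np.hstack(out)])[:680]
cv2.imwrite(f"pics/look_{n}.png",cv2.resize(np.clip(c,0,255),None,fx=.88,fy=.88).astype(np.uint8))
go([.008,.0215],z=.082,yaw=pose[2]+np.pi)
E
python3 look.py 1
```

```text
t 7.62 p [0.3404 0.2344 0.202 ] rpy [3.14e+00 3.00e-03 2.91e+00] F [ 1.5 -0.4 -0.7] q [ 0.13  0.43 -1.09  2.14  0.52  0.86  0.06] grip -0.0001
tip in box [-160.4   67.7  185. ]
delta [-1.119 -0.315  0.69 ] rot [0.002 0.004 0.007]
```

View pics/look_1.png

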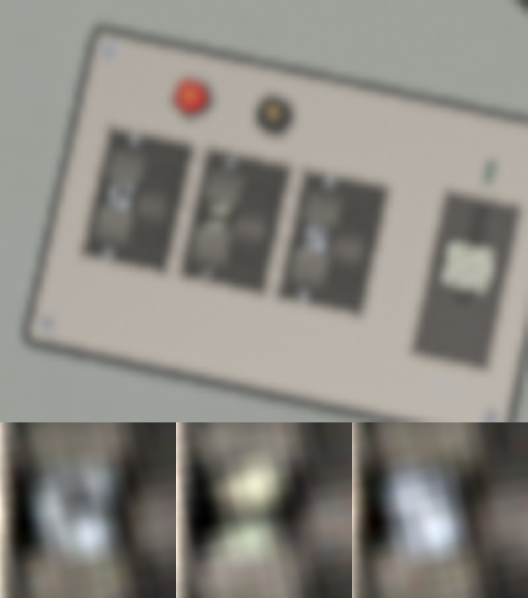

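Hundreds changed and now looks like a 4. Next is tens, dragging away from the robot.

arm_command:
  deltas:
    - [-1, -0.4, -0.1, 0.1, 0, 0, 0]
    - [-1, -0.8, -0.31, 0.4, 0, 0, 0]
    - [-1, -1, -0.315, 0.65, 0, 0, 0]
    - [-1, -1, -0.315, 0.65, 0, 0, 0]

```text
clock: 8.12
position: [0.478, 0.1497, 0.0985]
tool_rot: [-3.14, -0.004, 2.902]
force: [-1.0, 0.4, 0.4]
grip_width: -0.0002
```

```bash
python3 -c "
from h import *
go([-.008,.0215],z=.0772,yaw=pose[2]+np.pi)"
```

```text
t 8.12 p [0.478  0.1497 0.0985] rpy [-3.14  -0.004  2.902] F [-1.   0.4  0.4] q [ 0.21  0.71 -0.87  2.01  0.77  0.8   0.21] grip -0.0002
tip in box [-6.7 17.7 81.5]
delta [0.009 0.026 0.029] rot [-0.003 -0.005 -0.003]
```

arm_command:
  deltas:
    - [-1, 0.01, 0.005, 0.02, 0, 0, 0]
    - [-1, 0.01, 0.005, 0.02, 0, 0, 0]

```text
clock: 8.38
position: [0.4757, 0.1538, 0.0996]
tool_rot: [3.141, 0.001, 2.907]
force: [-0.4, -0.1, -0.2]
grip_width: 0.0001
```

```bash
python3 -c "
from h import *
go([-.008,.0215],z=.0772,yaw=pose[2]+np.pi)"
```

```text
t 8.38 p [0.4757 0.1538 0.0996] rpy [3.141e+00 1.000e-03 2.907e+00] F [-0.4 -0.1 -0.2] q [ 0.2   0.7  -0.87  2.01  0.77  0.79  0.2 ] grip 0.0001
tip in box [-9.9 21.1 82.6]
delta [-0.013  0.002  0.036] rot [0.001 0.001 0.003]
```

Down with −0.01 correction in x, then drag; read the force.

arm_command:
  deltas:
    - [-1, -0.01, 0, 0.025, 0, 0, 0]
    - [-1, -0.01, 0, 0.036, 0, 0, 0]
    - [-1, -0.01, 0, 0.036, 0, 0, 0]

```text
clock: 8.75
position: [0.4783, 0.1529, 0.0946]
tool_rot: [3.141, 0.002, 2.906]
force: [-3.1, -3.3, 23.2]
grip_width: 0.0
```

arm_command:
  deltas:
    - [-1, -0.04, 0, 0, 0, 0, 0]
    - [-1, -0.08, 0, 0, 0, 0, 0]
    - [-1, -0.11, 0, 0, 0, 0, 0]
    - [-1, -0.11, 0, 0, 0, 0, 0]

```text
clock: 9.25
position: [0.4949, 0.1489, 0.0944]
tool_rot: [3.141, 0.003, 2.905]
force: [2.3, -2.7, 14.7]
grip_width: -0.0002
```

arm_command:
  deltas:
    - [-1, 0, 0, -0.04, 0, 0, 0]
    - [-1, 0.11, 0, -0.04, 0, 0, 0]
    - [-1, 0.11, 0, -0.01, 0, 0, 0]
    - [-1, 0.11, 0, -0.002, 0, 0, 0]
    - [-1, 0.07, 0, -0.002, 0, 0, 0]
    - [-1, 0.03, 0, -0.002, 0, 0, 0]
    - [-1, 0, 0, -0.002, 0, 0, 0]
    - [-1, 0, 0, -0.002, 0, 0, 0]

```text
clock: 10.25
position: [0.4951, 0.1487, 0.0943]
tool_rot: [3.141, 0.003, 2.905]
force: [3.4, -3.7, 17.9]
grip_width: 0.0001
```

arm_command:
  deltas:
    - [-1, 0, 0, -0.04, 0, 0, 0]
    - [-1, 0.11, 0, -0.04, 0, 0, 0]
    - [-1, 0.11, 0, -0.01, 0, 0, 0]
    - [-1, 0.11, 0, 0, 0, 0, 0]
    - [-1, 0.07, 0, 0, 0, 0, 0]
    - [-1, 0.03, 0, 0, 0, 0, 0]
    - [-1, 0, 0, 0, 0, 0, 0]
    - [-1, 0, 0, 0, 0, 0, 0]

```text
clock: 11.25
position: [0.4947, 0.1487, 0.0942]
tool_rot: [3.141, 0.002, 2.905]
force: [1.5, -3.2, 20.9]
grip_width: 0.0003
```

arm_command:
  deltas:
    - [-1, 0, 0, -0.1, 0, 0, 0]
    - [-1, 0.4, 0, -0.3, 0, 0, 0]
    - [-1, 0.8, 0, -0.5, 0, 0, 0]
    - [-1, 1, 0, -0.7, 0, 0, 0]

```text
clock: 11.75
position: [0.3454, 0.184, 0.1991]
tool_rot: [-3.14, -0.001, 2.907]
force: [1.2, 0.1, 1.5]
grip_width: -0.0
```

```bash
python3 look.py 2
```

```text
t 11.85 p [0.3458 0.1849 0.201 ] rpy [3.142 0.004 2.909] F [ 1.  -1.5 -0.6] q [ 0.27  0.4  -1.12  2.19  0.5   0.83  0.18] grip -0.0002
tip in box [-143.5   20.9  184. ]
delta [-1.008e+00 -1.000e-03  6.840e-01] rot [0.    0.005 0.006]
```

View pics/look_2.png

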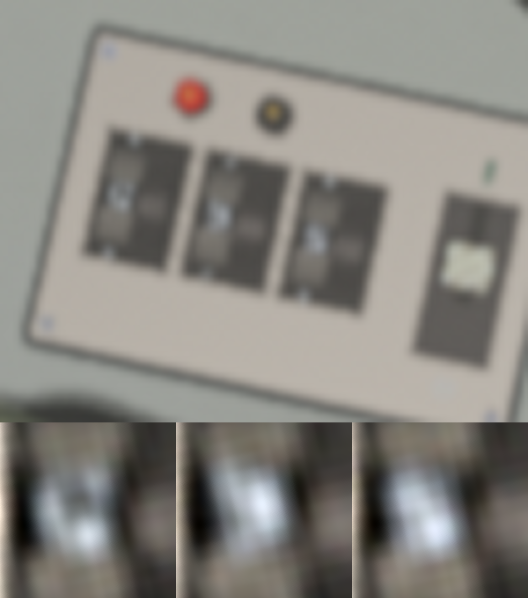

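```bash
cat > match.py <<'E'
from h import *
def patch(a,y):
    cy=y+.013;h=.013;N=104
    c=np.array([[h,cy+h,.077],[h,cy-h,.077],[-h,cy-h,.077],[-h,cy+h,.077]])
    M=cv2.getPerspectiveTransform(proj("top",w(pose,c)).astype(np.float32),np.float32([[0,0],[N,0],[N,N],[0,N]]))
    return cv2.warpPerspective(a.astype(np.float32).mean(2),M,(N,N),flags=cv2.INTER_CUBIC)
def rend(d,font,H,asp,th):
    im=np.zeros((200,200),np.float32)
    cv2.putText(im,str(d),(60,140),font,H/21*4,1.0,int(th),cv2.LINE_AA)
    ys,xs=np.where(im>.3); g=im[ys.min():ys.max()+1,xs.min():xs.max()+1]
    hh=int(H*4); ww=max(3,int(g.shape[1]*hh/g.shape[0]*asp))
    return cv2.resize(g,(ww,hh),interpolation=cv2.INTER_AREA)
def cls(p):
    best={}
    q=p[16:92,8:76]
    for d in range(10):
      for font in (0,2):
       for H in (8,9,10,11):
        for asp in (.8,1,1.2):
         for th in (6,10,14):
          for sg in (4,5.5):
            g=rend(d,font,H,asp,th)
            T=np.full((48,48),0,np.float32)
            oy=(48-g.shape[0])//2; ox=(48-g.shape[1])//2
            if oy<0 or ox<0: continue
            T[oy:oy+g.shape[0],ox:ox+g.shape[1]]=g
            T=cv2.GaussianBlur(T,(0,0),sg,borderType=cv2.BORDER_REPLICATE)
            r=cv2.matchTemplate(q,T,cv2.TM_CCOEFF_NORMED)[8:22,2:20]
            if r.max()>best.get(d,(-1,))[0]: best[d]=(round(float(r.max()),3),font,H,asp,th,sg,np.unravel_index(r.argmax(),r.shape))
    o=sorted(best,key=lambda d:-best[d][0]); return [(d,best[d][0]) for d in o],best[o[0]]
def psf_deconv(p,sg=4.5,k=.01):
    F=np.fft.fft2(p-p.mean()); n=p.shape[0]
    f=np.fft.fftfreq(n); G=np.exp(-2*np.pi**2*sg**2*(f[:,None]**2+f[None]**2))
    return np.real(np.fft.ifft2(F*G/(G*G+k)))
if __name__=="__main__":
    import sys
    row=[]
    for spec in sys.argv[2:]:
        fn,wh=spec.split(":"); p=patch(np.load(fn+".npy"),dict(H=.0665,T=.0215,U=-.0235)[wh])
        print(spec,*cls(p))
        n=lambda g:cv2.resize(((g-g.min())/(np.ptp(g))*255),(150,150),interpolation=cv2.INTER_CUBIC)
        row.append(np.vstack([n(p[12:92,4:84]),n(psf_deconv(p)[12:92,4:84])]))
    cv2.imwrite(sys.argv[1],np.hstack(row))
E
python3 match.py pics/m2.png avg:H avg_2:H avg_2:T avg_2:U avg:T
```

```text
avg:H [(6, 0.932), (8, 0.914), (5, 0.903), (0, 0.9), (9, 0.9), (4, 0.879), (2, 0.878), (3, 0.859), (7, 0.834), (1, 0.832)] (0.932, 2, 11, 1, 10, 5.5, (np.int64(11), np.int64(9)))
avg_2:H [(9, 0.845), (6, 0.796), (8, 0.791), (4, 0.789), (5, 0.783), (0, 0.78), (2, 0.78), (3, 0.76), (1, 0.68), (7, 0.558)] (0.845, 0, 11, 1, 6, 5.5, (np.int64(13), np.int64(10)))
avg_2:T [(9, 0.934), (5, 0.93), (8, 0.917), (3, 0.914), (7, 0.912), (2, 0.905), (6, 0.905), (0, 0.899), (1, 0.879), (4, 0.845)] (0.934, 2, 11, 1, 6, 5.5, (np.int64(4), np.int64(11)))
avg_2:U [(5, 0.927), (9, 0.922), (3, 0.915), (8, 0.914), (2, 0.904), (6, 0.899), (0, 0.892), (1, 0.851), (4, 0.837), (7, 0.786)] (0.927, 2, 11, 1, 14, 5.5, (np.int64(13), np.int64(10)))
avg:T [(2, 0.873), (3, 0.827), (5, 0.813), (8, 0.811), (7, 0.801), (0, 0.761), (6, 0.76), (9, 0.757), (1, 0.754), (4, 0.576)] (0.873, 0, 11, 0.8, 6, 5.5, (np.int64(5), np.int64(11)))[ WARN:0@3.895] global loadsave.cpp:1063 imwrite_ Unsupported depth image for selected encoder is fallbacked to CV_8U.
```

View pics/m2.png

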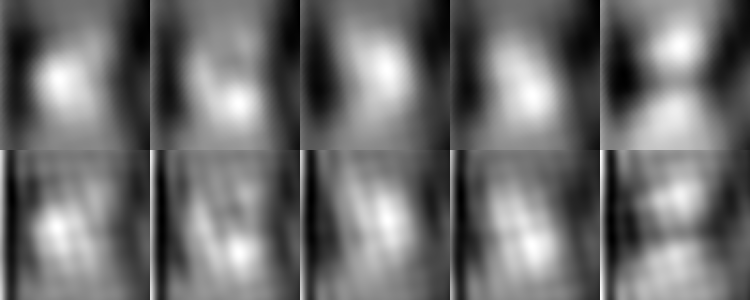

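arm_command:
  deltas:
    - [-1, -0.4, 0, 0.1, 0, 0, 0]
    - [-1, -0.8, 0, 0.4, 0, 0, 0]
    - [-1, -0.9, 0, 0.66, 0, 0, 0]
    - [-1, -0.9, 0, 0.68, 0, 0, 0]
    - [-1, -0.9, 0, 0.68, 0, 0, 0]

```text
clock: 12.48
position: [0.4792, 0.1521, 0.0958]
tool_rot: [-3.141, -0.001, 2.905]
force: [-0.2, -0.8, 0.2]
grip_width: -0.0001
```

```bash
python3 -c "
from h import *
go([-.008,.0215],z=.077,yaw=pose[2]+np.pi)"
```

```text
t 12.47 p [0.4792 0.1521 0.0958] rpy [-3.141e+00 -1.000e-03  2.905e+00] F [-0.2 -0.8  0.2] q [ 0.2   0.71 -0.87  2.01  0.78  0.8   0.2 ] grip -0.0001
tip in box [-6.1 20.3 78.8]
delta [0.012 0.008 0.012] rot [-0.001 -0.001  0.001]
```

arm_command:
  deltas:
    - [-1, 0.012, 0.006, 0.01, 0, 0, 0]
    - [-1, 0.012, 0.006, 0.02, 0, 0, 0]
    - [-1, -0.03, 0.006, 0.02, 0, 0, 0]
    - [-1, -0.07, 0.006, 0.02, 0, 0, 0]
    - [-1, -0.1, 0.006, 0.02, 0, 0, 0]
    - [-1, -0.1, 0.006, 0.02, 0, 0, 0]

```text
clock: 13.22
position: [0.4843, 0.1519, 0.094]
tool_rot: [-3.136, -0.014, 2.911]
force: [-77.6, 3.2, 74.2]
grip_width: -0.0002
```

arm_command:
  deltas:
    - [-1, 0, 0, -0.1, 0, 0, 0]
    - [-1, 0.4, 0, -0.3, 0, 0, 0]
    - [-1, 0.8, 0, -0.5, 0, 0, 0]
    - [-1, 1, 0, -0.7, 0, 0, 0]

```text
clock: 13.72
position: [0.3457, 0.1848, 0.1992]
tool_rot: [-3.14, -0.0, 2.907]
force: [0.1, -0.2, 1.4]
grip_width: 0.0002
```

```bash
python3 look.py 3;python3 match.py pics/m3.png avg:H avg_2:H avg:T avg_2:T avg_3:T 2>/dev/null
```

```text
t 13.82 p [0.3462 0.1858 0.201 ] rpy [3.141 0.004 2.909] F [ 1.3 -0.9  0.4] q [ 0.27  0.41 -1.12  2.18  0.5   0.84  0.17] grip 0.0003
tip in box [-143.3   21.8  184. ]
delta [-1.006 -0.007  0.684] rot [0.    0.005 0.006]
avg:H [(6, 0.932), (8, 0.914), (5, 0.903), (0, 0.9), (9, 0.9), (4, 0.879), (2, 0.878), (3, 0.859), (7, 0.834), (1, 0.832)] (0.932, 2, 11, 1, 10, 5.5, (np.int64(11), np.int64(9)))
avg_2:H [(9, 0.845), (6, 0.796), (8, 0.791), (4, 0.789), (5, 0.783), (0, 0.78), (2, 0.78), (3, 0.76), (1, 0.68), (7, 0.558)] (0.845, 0, 11, 1, 6, 5.5, (np.int64(13), np.int64(10)))
avg:T [(2, 0.873), (3, 0.827), (5, 0.813), (8, 0.811), (7, 0.801), (0, 0.761), (6, 0.76), (9, 0.757), (1, 0.754), (4, 0.576)] (0.873, 0, 11, 0.8, 6, 5.5, (np.int64(5), np.int64(11)))
avg_2:T [(9, 0.934), (5, 0.93), (8, 0.917), (3, 0.914), (7, 0.912), (2, 0.905), (6, 0.905), (0, 0.899), (1, 0.879), (4, 0.845)] (0.934, 2, 11, 1, 6, 5.5, (np.int64(4), np.int64(11)))
avg_3:T [(9, 0.926), (5, 0.921), (3, 0.909), (8, 0.907), (7, 0.9), (2, 0.896), (6, 0.891), (0, 0.888), (1, 0.864), (4, 0.823)] (0.926, 2, 11, 1, 6, 5.5, (np.int64(6), np.int64(11)))
```

View pics/m3.png

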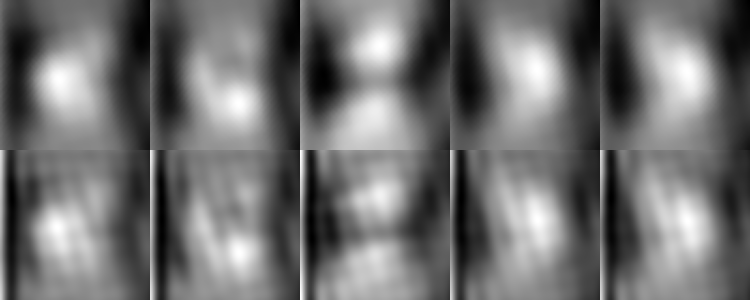

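View pics/look_3.png

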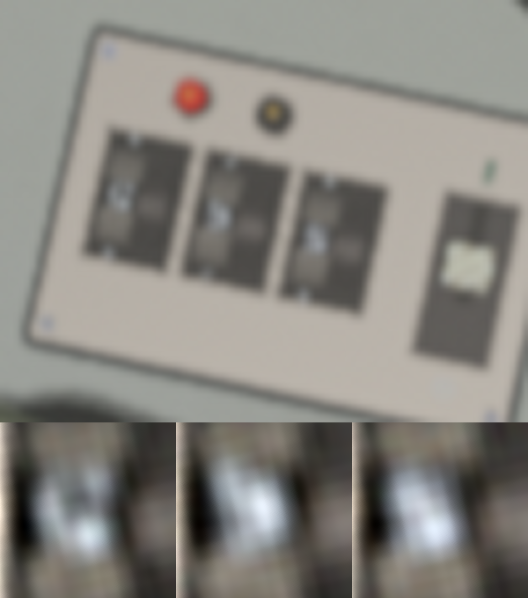

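Tens hit its stop, so it is at 9. Now two clicks back to 7.

arm_command:
  deltas:
    - [-1, -0.4, 0, 0.1, 0, 0, 0]
    - [-1, -0.8, 0, 0.4, 0, 0, 0]
    - [-1, -1, 0, 0.65, 0, 0, 0]
    - [-1, -1, 0, 0.66, 0, 0, 0]
    - [-1, -1, 0, 0.66, 0, 0, 0]

```text
clock: 14.45
position: [0.4935, 0.1498, 0.0993]
tool_rot: [-3.141, -0.001, 2.906]
force: [0.5, 0.5, 0.5]
grip_width: -0.0001
```

```bash
python3 -c "
from h import *
go([.008,.0215],z=.0773,yaw=pose[2]+np.pi)"
```

```text
t 14.45 p [0.4935 0.1498 0.0993] rpy [-3.141e+00 -1.000e-03  2.906e+00] F [0.5 0.5 0.5] q [ 0.22  0.73 -0.88  1.97  0.77  0.82  0.23] grip -0.0001
tip in box [ 8.3 21.4 82.3]
delta [0.002 0.001 0.033] rot [-0.    -0.001  0.002]
```

arm_command:
  deltas:
    - [-1, 0, 0, 0.025, 0, 0, 0]
    - [-1, 0, 0, 0.037, 0, 0, 0]
    - [-1, 0, 0, 0.037, 0, 0, 0]

```text
clock: 14.82
position: [0.4941, 0.1496, 0.0948]
tool_rot: [-3.141, 0.001, 2.906]
force: [-1.1, -1.2, 7.0]
grip_width: 0.0
```

arm_command:
  deltas:
    - [-1, 0.04, 0, 0, 0, 0, 0]
    - [-1, 0.08, 0, 0, 0, 0, 0]
    - [-1, 0.11, 0, 0, 0, 0, 0]
    - [-1, 0.11, 0, 0, 0, 0, 0]

```text
clock: 15.32
position: [0.478, 0.1535, 0.0949]
tool_rot: [-3.141, 0.002, 2.906]
force: [-0.1, -1.3, 7.9]
grip_width: -0.0002
```

arm_command:
  deltas:
    - [-1, 0, 0, -0.04, 0, 0, 0]
    - [-1, -0.11, 0, -0.04, 0, 0, 0]
    - [-1, -0.11, 0, -0.01, 0, 0, 0]
    - [-1, -0.11, 0, 0, 0, 0, 0]
    - [-1, -0.07, 0, 0, 0, 0, 0]
    - [-1, -0.03, 0, 0, 0, 0, 0]
    - [-1, 0, 0, 0, 0, 0, 0]
    - [-1, 0, 0, 0, 0, 0, 0]

```text
clock: 16.32
position: [0.4782, 0.1534, 0.0947]
tool_rot: [-3.141, 0.002, 2.906]
force: [0.5, -4.6, 19.4]
grip_width: 0.0001
```

arm_command:
  deltas:
    - [-1, 0, 0, -0.1, 0, 0, 0]
    - [-1, 0.4, 0, -0.3, 0, 0, 0]
    - [-1, 0.8, 0, -0.5, 0, 0, 0]
    - [-1, 1, 0, -0.7, 0, 0, 0]

```text
clock: 16.82
position: [0.3295, 0.1888, 0.1997]
tool_rot: [-3.14, -0.001, 2.907]
force: [1.4, -0.3, 1.9]
grip_width: -0.0
```

```bash
python3 look.py 4;python3 match.py pics/m4.png avg:H avg_2:H avg:T avg_2:T avg_4:T 2>/dev/null | tail -1
```

```text
t 16.93 p [0.3299 0.1897 0.2015] rpy [3.141 0.004 2.909] F [ 1.7  0.2 -0. ] q [ 0.27  0.39 -1.14  2.21  0.49  0.82  0.15] grip 0.0002
tip in box [-160.1   21.8  184.5]
delta [-1.118 -0.007  0.688] rot [0.    0.005 0.006]
avg_4:T [(3, 0.842), (1, 0.833), (7, 0.802), (9, 0.792), (5, 0.771), (8, 0.735), (2, 0.734), (6, 0.719), (0, 0.714), (4, 0.697)] (0.842, 0, 11, 1.2, 6, 5.5, (np.int64(13), np.int64(14)))
```

View pics/m4.png

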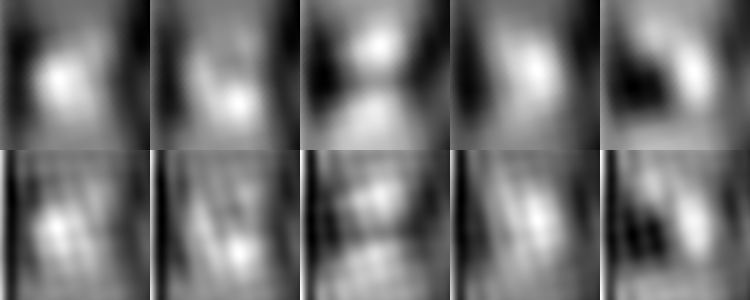

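View pics/look_4.png

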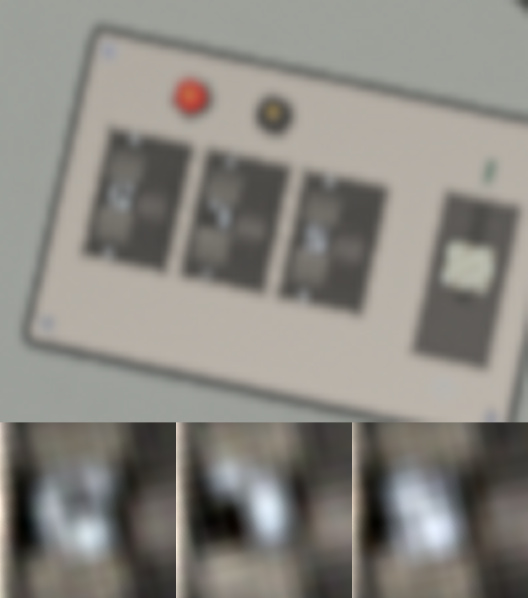

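Tens now looks like a 7. Next is units, dragging towards the robot, with a check after the first click.

arm_command:
  deltas:
    - [-1, -0.4, -0.1, 0.1, 0, 0, 0]
    - [-1, -0.8, -0.3, 0.4, 0, 0, 0]
    - [-1, -1, -0.3, 0.65, 0, 0, 0]
    - [-1, -1, -0.3, 0.66, 0, 0, 0]

```text
clock: 17.42
position: [0.4677, 0.108, 0.0968]
tool_rot: [-3.14, -0.004, 2.902]
force: [-0.6, 0.4, -0.4]
grip_width: 0.0
```

arm_command:
  deltas:
    - [-1, -0.12, 0, 0, 0, 0, 0]
    - [-1, -0.12, 0, 0, 0, 0, 0]
    - [-1, -0.12, 0, 0, 0, 0, 0]

```text
clock: 17.8
position: [0.4842, 0.1059, 0.1005]
tool_rot: [3.142, 0.0, 2.906]
force: [-0.8, 0.0, -0.2]
grip_width: 0.0005
```

```bash
python3 -c "
from h import *
go([.008,-.0235],z=.0773,yaw=pose[2]+np.pi)"
```

```text
t 17.8 p [0.4842 0.1059 0.1005] rpy [3.142 0.    2.906] F [-0.8  0.  -0.2] q [ 0.31  0.7  -0.89  2.02  0.78  0.8   0.29] grip 0.0005
tip in box [  9.6 -23.4  83.5]
delta [ 0.011 -0.     0.041] rot [0.    0.    0.002]
```

arm_command:
  deltas:
    - [-1, 0.01, 0, 0.025, 0, 0, 0]
    - [-1, 0.01, 0, 0.041, 0, 0, 0]
    - [-1, 0.01, 0, 0.041, 0, 0, 0]

```text
clock: 18.18
position: [0.4836, 0.1059, 0.0945]
tool_rot: [-3.141, 0.001, 2.906]
force: [-1.5, -3.7, 16.8]
grip_width: -0.0001
```

arm_command:
  deltas:
    - [-1, 0.04, 0, 0, 0, 0, 0]
    - [-1, 0.08, 0, 0, 0, 0, 0]
    - [-1, 0.11, 0, 0, 0, 0, 0]
    - [-1, 0.11, 0, 0, 0, 0, 0]

```text
clock: 18.68
position: [0.4673, 0.1099, 0.0946]
tool_rot: [-3.141, 0.001, 2.906]
force: [-3.3, -2.1, 19.4]
grip_width: 0.0001
```

arm_command:
  deltas:
    - [-1, 0, 0, -0.1, 0, 0, 0]
    - [-1, 0.4, 0, -0.3, 0, 0, 0]
    - [-1, 0.8, 0, -0.5, 0, 0, 0]
    - [-1, 1, 0, -0.7, 0, 0, 0]

```text
clock: 19.18
position: [0.319, 0.1451, 0.1995]
tool_rot: [-3.14, -0.0, 2.907]
force: [1.0, -0.1, 1.8]
grip_width: 0.0001
```

```bash
python3 look.py 5;python3 match.py pics/m5.png avg_2:H avg_5:T avg:U avg_5:U 2>/dev/null | tail -1
```

```text
t 19.27 p [0.3196 0.1456 0.2013] rpy [-3.141  0.004  2.909] F [ 0.5 -0.2 -0.5] q [ 0.42  0.34 -1.19  2.27  0.46  0.79  0.26] grip 0.0005
tip in box [-159.7  -23.5  184.3]
delta [-1.117  0.296  0.686] rot [-0.001  0.006  0.006]
avg_5:U [(0, 0.908), (4, 0.903), (6, 0.899), (8, 0.895), (9, 0.893), (5, 0.885), (2, 0.854), (3, 0.847), (7, 0.829), (1, 0.804)] (0.908, 2, 9, 1.2, 14, 5.5, (np.int64(2), np.int64(13)))
```

View pics/m5.png

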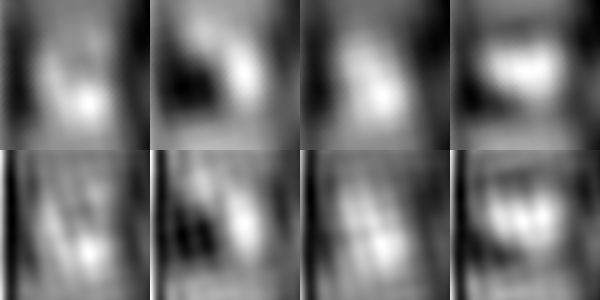

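View pics/look_5.png

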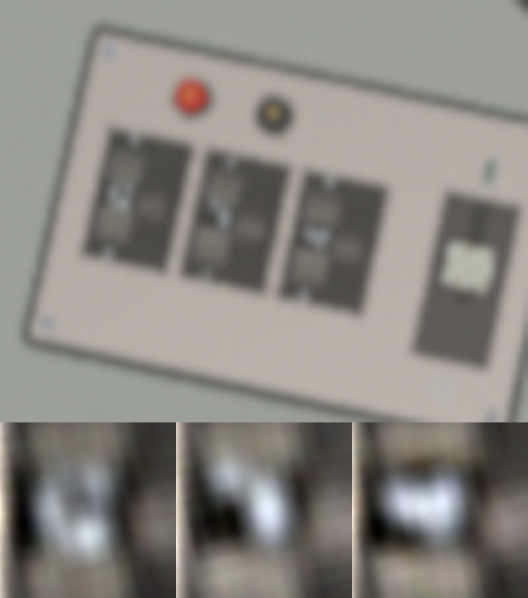

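```bash
python3 - <<'E'
from match import *
W=dict(H=.0665,T=.0215,U=-.0235)
h=patch(np.load("avg_5.npy"),W["H"]);u=patch(np.load("avg_5.npy"),W["U"]);t=patch(np.load("avg_5.npy"),W["T"])
u0=patch(np.load("avg.npy"),W["U"]);h0=patch(np.load("avg.npy"),W["H"]);t2=patch(np.load("avg_2.npy"),W["T"])
def nc(a,b,n):
    T=a[36:76,18:66]; r=cv2.matchTemplate(b,T,cv2.TM_CCOEFF_NORMED); i=np.unravel_index(r.argmax(),r.shape)
    print(n,r.max().round(3),"shift mm x,y",(i[0]-36)/4,(i[1]-18)/4)
nc(u,h,"U4 in H");nc(h,u,"H in U4");nc(u0,h,"U0inH");nc(t2,u0,"T9 in U0");nc(h,u0,"H in U0");nc(h0,u,"H6 in U")
big=[]
for a in ("avg","avg_2","avg_4","avg_5"):
    im=np.load(a+".npy").astype(np.float32)
    r=[]
    for y in W.values():
        cy=y+.011;g=.017;N=190
        c=np.array([[g,cy+g,.077],[g,cy-g,.077],[-g,cy-g,.077],[-g,cy+g,.077]])
        M=cv2.getPerspectiveTransform(proj("top",w(pose,c)).astype(np.float32),np.float32([[0,0],[N,0],[N,N],[0,N]]))
        p=cv2.warpPerspective(im,M,(N,N),flags=cv2.INTER_CUBIC)
        r.append(np.clip(p*1.3,0,255))
    big.append(np.vstack(r))
cv2.imwrite("pics/big5.png",np.hstack(big).astype(np.uint8))
E
```

```text
U4 in H 0.851 shift mm x,y 4.5 0.5
H in U4 0.86 shift mm x,y -4.0 -0.75
U0inH 0.944 shift mm x,y 1.75 0.5
T9 in U0 0.974 shift mm x,y 2.25 -0.75
H in U0 0.942 shift mm x,y -2.5 -0.75
H6 in U 0.807 shift mm x,y -1.75 1.0
```

View pics/big5.png

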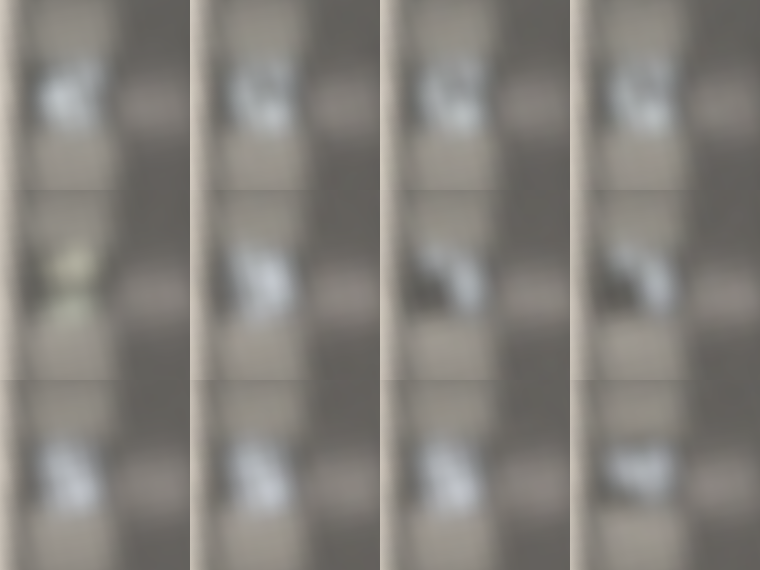

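```bash
python3 - <<'E'
from match import *
W=dict(H=.0665,T=.0215,U=-.0235)
L=lambda f,k:patch(np.load(f+".npy"),W[k])
S=dict(H0=L("avg","H"),H1=L("avg_5","H"),T9=L("avg_2","T"),T7=L("avg_5","T"),U0=L("avg","U"),U1=L("avg_5","U"))
S["rotT9"]=S["T9"][::-1,::-1].copy()
# vertical profile & hood edge location
for k in S: print(k,(S[k][10:96:4,36:60].mean(1)).round(0).astype(int))
for k in S:
    if k=="rotT9":continue
    # rotT9 digit centre: digit ~cols 18-66 centre 42 -> after rot 62
    T=S["rotT9"][34:74,40:84]; r=cv2.matchTemplate(S[k],T,cv2.TM_CCOEFF_NORMED)[18:48,8:34]; print(k,r.max().round(3),np.unravel_index(r.argmax(),r.shape))
E
```

```text
H0 [108 108 109 111 112 116 119 123 127 130 133 133 134 134 132 129 125 121
 118 116 115 115]
H1 [109 109 110 112 114 115 116 116 115 115 118 122 129 134 137 136 132 126
 122 117 116 115]
T9 [109 110 111 113 117 123 130 137 142 145 146 143 140 138 134 130 127 123
 121 118 117 116]
T7 [109 109 110 110 112 115 118 120 120 120 118 115 111 107 104 103 103 107
 110 113 115 115]
U0 [108 108 107 107 107 110 115 120 125 130 134 138 141 143 142 139 133 128
 123 119 117 115]
U1 [108 107 104 100  99 102 109 118 127 133 134 130 124 117 109 106 105 107
 111 114 116 116]
rotT9 [113 113 114 116 118 121 125 129 134 136 138 138 136 131 125 118 113 108
 107 106 106 107]
H0 0.964 (np.int64(22), np.int64(17))
H1 0.912 (np.int64(29), np.int64(23))
T9 0.933 (np.int64(12), np.int64(22))
T7 0.864 (np.int64(3), np.int64(25))
U0 0.931 (np.int64(23), np.int64(20))
U1 0.881 (np.int64(13), np.int64(24))
```

```bash
python3 - <<'E'
from match import *
W=dict(H=.0665,T=.0215,U=-.0235)
L=lambda f,k:patch(np.load(f+".npy"),W[k])
for n,f,k in (("H0","avg","H"),("H1","avg_5","H"),("T0","avg","T"),("T9","avg_2","T"),("T7","avg_5","T"),("U0","avg","U"),("U1","avg_5","U")):
    p=psf_deconv(L(f,k),4,.02)+L(f,k).mean()
    q=cv2.resize(p[20:88,10:78],(9,10),interpolation=cv2.INTER_AREA); print(n);print(q.round(0).astype(int))
E
```

```text
H0
[[ 90  95 104 108 110 113 109  98  84]
 [ 81  86 100 109 113 120 116  99  82]
 [ 77  85 106 116 121 125 120 100  82]
 [ 77  94 122 133 133 127 118  98  84]
 [ 80 106 138 150 142 128 114  93  85]
 [ 81 108 139 150 140 129 112  92  85]
 [ 81 101 130 144 138 134 117  96  86]
 [ 83  95 119 131 131 130 117  99  88]
 [ 88  99 114 122 124 123 115 103  91]
 [ 93 106 113 116 117 117 114 107  94]]
H1
[[ 91  96 106 111 112 114 110  98  84]
 [ 85  93 108 112 113 119 116  99  83]
 [ 81  94 114 114 114 119 118  99  82]
 [ 81 100 121 118 112 113 114  97  83]
 [ 79 102 126 125 117 116 114  95  85]
 [ 78  99 123 129 124 129 122  99  85]
 [ 78  94 118 132 135 145 133 105  87]
 [ 81  91 113 127 135 144 132 107  89]
 [ 87  97 112 121 127 132 125 108  91]
 [ 93 106 113 117 119 120 116 108  94]]
T0
[[ 88  96 102 108 116 116 107  95  84]
 [ 80  89 100 113 124 125 110  92  80]
 [ 76  87 105 123 132 128 109  87  76]
 [ 76  84 102 118 124 121 103  83  77]
 [ 74  77  94 107 112 109  93  80  81]
 [ 73  76  91 101 108 105  92  82  85]
 [ 77  84 100 113 122 117 101  88  88]
 [ 83  96 112 124 128 121 106  94  9
[... 957 characters left out ...]
100 123 129 124 115 100  85  79]
 [ 83 103 130 137 134 124 106  88  82]
 [ 82 102 128 140 143 134 115  93  88]
 [ 79  96 119 135 146 144 127 101  91]
 [ 80  95 118 137 148 150 133 105  92]
 [ 85  99 120 135 141 144 127 104  92]
 [ 94 105 120 129 130 131 121 105  92]
 [100 111 119 122 120 119 115 106  94]]
U1
[[ 91  97 100  98  97  99  99  94  85]
 [ 88  94  99  98  98 104 101  91  80]
 [ 88 100 112 111 112 119 113  95  82]
 [ 88 106 125 129 130 134 125 102  87]
 [ 85 104 125 134 139 138 126 102  92]
 [ 78  91 110 121 129 130 120  99  92]
 [ 77  82  91 102 113 119 110  94  90]
 [ 82  85  88  94 103 110 104  93  89]
 [ 94  98 101 103 105 109 106  99  91]
 [101 109 113 112 113 114 112 105  94]]
```

```bash
python3 - <<'E'
from match import *
import match
W=dict(H=.0665,T=.0215,U=-.0235)
def ch(f,k):
    a=np.load(f+".npy").astype(np.float32); o=[]
    for c in range(3):
        o.append(patch(np.repeat(a[:,:,c:c+1],3,2),W[k]))
    return np.stack(o,2)
for n,f,k in (("H0","avg","H"),("H1","avg_1","H"),("H1b","avg_5","H"),("T0","avg","T"),("T9","avg_2","T"),("T9b","avg_3","T"),("T7","avg_5","T"),("U0","avg","U"),("U1","avg_5","U")):
    p=ch(f,k); g=p.mean(2)
    win=p[34:76,24:64]; m=win.mean((0,1)); hood=p[4:16,24:64].mean((0,1)); i=np.unravel_index(g[30:80,20:68].argmax(),(50,48))
    d=win[:,:,0]-win[:,:,2]; 
    print(n,"win b-g,r-g",(m-m[1]).round(1),"peak",p[30+i[0],20+i[1]].round(0),i,"hood",(hood-hood[1]).round(1))
    print("   rows b-r:",(p[26:82:6,24:64,0]-p[26:82:6,24:64,2]).mean(1).round(0), " g-(r+b)/2:",(p[26:82:6,24:64,1]-p[26:82:6,24:64,0]/2-p[26:82:6,24:64,2]/2).mean(1).round(0))
E
```

```text
H0 win b-g,r-g [ 0.5  0.  -2.2] peak [152. 150. 146.] (np.int64(24), np.int64(15)) hood [-5.8  0.   2.7]
   rows b-r: [-3.  0.  3.  4.  4.  4.  3.  1. -2. -5.]  g-(r+b)/2: [1. 1. 1. 1. 1. 1. 1. 1. 1. 1.]
H1 win b-g,r-g [ 0.4  0.  -1.8] peak [147. 145. 142.] (np.int64(37), np.int64(31)) hood [-5.7  0.   2.9]
   rows b-r: [-3. -0.  1.  2.  3.  3.  3.  2. -1. -5.]  g-(r+b)/2: [1. 1. 1. 1. 1. 1. 1. 1. 1. 1.]
H1b win b-g,r-g [ 0.3  0.  -2.1] peak [145. 144. 141.] (np.int64(37), np.int64(31)) hood [-5.9  0.   2.7]
   rows b-r: [-3. -0.  2.  3.  3.  4.  4.  2. -1. -5.]  g-(r+b)/2: [1. 1. 1. 1. 1. 1. 1. 1. 1. 1.]
T0 win b-g,r-g [-8.6  0.   0.6] peak [122. 134. 135.] (np.int64(6), np.int64(26)) hood [-6.1  0.   2.9]
   rows b-r: [-10. -11. -11. -11.  -9.  -8.  -8.  -8.  -9.  -9.]  g-(r+b)/2: [3. 4. 4. 4. 4. 4. 4. 4. 4. 3.]
T9 win b-g,r-g [ 1.6  0.  -2. ] peak [158. 154. 150.] (np.int64(19), np.int64(30)) hood [-6.1  0.   2.8]
   rows b-r: [-2.  2.  4.  5.  5.  5.  4.  2. -2. -5.]  g-(r+b)/2: [ 1.  1.  0.  0. -0.  0.  0.  0.  0.  1.]
T9b win b-g,r-g [ 1.3  0.  -2.1] peak [154. 151. 148.] (np.int64(20), np.int64(30)) hood [-6.2  0.   3.1]
   rows b-r: [-3.  1.  4.  5.  5.  5.  4.  2. -1. -5.]  g-(r+b)/2: [1. 1. 1. 0. 0. 0. 0. 0. 1. 1.]
T7 win b-g,r-g [-0.4  0.  -0.7] peak [137. 135. 131.] (np.int64(21), np.int64(34)) hood [-6.1  0.   2.8]
   rows b-r: [-3.  0.  2.  2.  2.  1. -0. -2. -5. -8.]  g-(r+b)/2: [1. 1. 1. 1. 0. 0. 0. 0. 1. 1.]
U0 win b-g,r-g [ 2.2  0.  -1.7] peak [154. 150. 147.] (np.int64(33), np.int64(28)) hood [-6.   0.   3.2]
   rows b-r: [-3.  1.  3.  5.  5.  5.  5.  4.  0. -4.]  g-(r+b)/2: [ 0.  0. -0. -0. -0. -0. -0. -0. -0.  0.]
U1 win b-g,r-g [ 0.7  0.  -1.1] peak [140. 137. 134.] (np.int64(19), np.int64(24)) hood [-6.2  0.   3.5]
   rows b-r: [-5. -1.  3.  5.  5.  4.  2. -2. -6. -8.]  g-(r+b)/2: [ 1.  0.  0. -0. -0. -0.  0.  1.  1.  1.]
```

```bash
cat > fit.py <<'E'
from match import *
import itertools
W=dict(H=.0665,T=.0215,U=-.0235)
L=lambda f,k:patch(np.load(f+".npy"),W[k])
def seg7(d,H,Wd,th):
    s={0:"abcdef",1:"bc",2:"abged",3:"abgcd",4:"fgbc",5:"afgcd",6:"afgedc",7:"abc",8:"abcdefg",9:"abcdfg"}[d]
    im=np.zeros((H,Wd),np.float32);m=H//2
    for c in s:
        if c=="a":im[:th]=1
        if c=="d":im[-th:]=1
        if c=="g":im[m-th//2:m+th//2+1]=1
        if c=="b":im[:m,-th:]=1
        if c=="c":im[m:,-th:]=1
        if c=="f":im[:m,:th]=1
        if c=="e":im[m:,:th]=1
    return im
def glyph(d,font,Hpx,Wpx,th):
    if font=="seg": return seg7(d,Hpx,Wpx,th)
    im=np.zeros((300,300),np.float32); cv2.putText(im,str(d),(80,220),font,6.0,1.0,int(th*130/Hpx),cv2.LINE_AA)
    ys,xs=np.where(im>.3); g=im[ys.min():ys.max()+1,xs.min():xs.max()+1]
    w0=np.where  # width relative to '0'
    im2=np.zeros((300,300),np.float32); cv2.putText(im2,"0",(80,220),font,6.0,1.0,int(th*130/Hpx),cv2.LINE_AA)
    x0=np.where(im2.max(0)>.3)[0]; y0=np.where(im2.max(1)>.3)[0]
    g=im[y0.min():y0.max()+1, x0.min()-8:x0.max()+9]
    return cv2.resize(g,(Wpx,Hpx),interpolation=cv2.INTER_AREA)
def strip(d,font,Hpx,Wpx,th,pitch,shear,sg,off,colc,half,rc):
    im=np.zeros((104,104),np.float32)
    for k in (-1,0,1):
        e=d+k
        if 0<=e<=9:
            g=glyph(e,font,Hpx,Wpx,th)
            y=int(round(rc+k*pitch+off-Hpx/2)); x=int(round(colc-Wpx/2))
            for r in range(Hpx):
                if 0<=y+r<104: im[y+r,x:x+Wpx]=np.maximum(im[y+r,x:x+Wpx],g[r])
    win=np.zeros_like(im); win[int(rc-half):int(rc+half)]=1
    b=lambda q:cv2.GaussianBlur(q,(0,0),sg)
    return b(im*win),b(win)
def run(imgs,cands,grid,offs):
    res=[]
    for (font,Hm,asp,thm,sg,colc,half,rc,pitch) in grid:
        Hpx=int(Hm*4);Wpx=int(Hm*4*asp);th=max(2,int(thm*4))
        cache={}
        for d in range(10):
            for o in offs:
                s,wn=strip(d,font,Hpx,Wpx,th,pitch*4,0,sg,o*4,colc,half*4,rc)
                cache[d,o]=(s[24:82:2,22:64:2].ravel(),wn[24:82:2,22:64:2].ravel())
        tot={}
        for n,p in imgs.items():
            y=p[24:82:2,22:64:2].ravel(); v=((y-y.mean())**2).sum()
            for d in range(10):
                tot[n,d]=min(((lambda A:((y-A@np.linalg.lstsq(A,y,rcond=None)[0])**2).sum())(np.c_[cache[d,o][0],cache[d,o][1],np.ones(len(y))])/v,o) for o in offs)
        best={n:min((tot[n,d]+(d,)) for d in range(10)) for n in imgs}
        res.append((sum(b[0] for b in best.values()),(font,Hm,asp,thm,sg,colc,half,rc,pitch),tot))
    res.sort(key=lambda r:r[0]); return res
if __name__=="__main__":
    imgs=dict(H0=L("avg","H"),H1=L("avg_5","H"),T9=L("avg_2","T"),T7=L("avg_5","T"),U0=L("avg","U"),U1=L("avg_5","U"))
    grid=list(itertools.product(("seg",0,2),(8,10,12),(.6,.75),(1.5,2.2),(4.5,5.5),(40,44),(5.5,6.5),(50,54),(15,)))
    r=run(imgs,None,grid,(-4,-2,-1,0,1,2,4))
    for t,g,tot in r[:5]:
        print(round(t,3),g)
        for n in imgs: print("  ",n,[(d,round(tot[n,d][0],3),tot[n,d][1]) for d in sorted(range(10),key=lambda d:tot[n,d][0])[:4]])
E
time python3 fit.py
```

```text
1.174 ('seg', 10, 0.75, 2.2, 5.5, 44, 6.5, 54, 15)
   H0 [(6, np.float64(0.236), 1), (5, np.float64(0.263), 2), (8, np.float64(0.276), 1), (9, np.float64(0.336), 2)]
   H1 [(3, np.float64(0.272), 4), (9, np.float64(0.311), 4), (4, np.float64(0.312), 4), (5, np.float64(0.327), 1)]
   T9 [(3, np.float64(0.153), 0), (9, np.float64(0.17), 0), (8, np.float64(0.304), 0), (5, np.float64(0.35), 0)]
   T7 [(7, np.float64(0.173), 0), (1, np.float64(0.395), 0), (4, np.float64(0.482), -2), (3, np.float64(0.592), -1)]
   U0 [(5, np.float64(0.149), 1), (6, np.float64(0.182), 1), (9, np.float64(0.212), 1), (8, np.float64(0.213), 1)]
   U1 [(4, np.float64(0.19), 0), (0, np.float64(0.311), -4), (6, np.float64(0.333), -4), (7, np.float64(0.356), 2)]
1.209 ('seg', 10, 0.75, 2.2, 5.5, 44, 5.5, 54, 15)
   H0 [(6, np.float64(0.207), 1), (5, np.float64(0.232), 2), (8, np.float64(0.258), 1), (9, np.float64(0.336), 2)]
   H1 [(3, np.float64(0.329), 4), (2, np.float64(0.351), 4), (5, np.float64(0.362), 1), (6, np.float64(0.363), 1)]
   T9 [(3, np.float64(0.159), 0), (9, np.float64(0.166), 0), (8, np.float64(0
[... 1968 characters left out ...]
(5, np.float64(0.267), 2), (8, np.float64(0.271), 1), (2, np.float64(0.319), 1)]
   H1 [(4, np.float64(0.323), 4), (5, np.float64(0.365), 2), (6, np.float64(0.377), 1), (3, np.float64(0.388), 4)]
   T9 [(9, np.float64(0.173), 0), (3, np.float64(0.177), 0), (5, np.float64(0.287), 0), (8, np.float64(0.289), 0)]
   T7 [(7, np.float64(0.226), 0), (4, np.float64(0.451), -2), (1, np.float64(0.488), 0), (9, np.float64(0.597), -1)]
   U0 [(5, np.float64(0.148), 1), (6, np.float64(0.153), 1), (9, np.float64(0.223), 2), (8, np.float64(0.226), 2)]
   U1 [(4, np.float64(0.179), 1), (7, np.float64(0.381), 4), (9, np.float64(0.384), 1), (8, np.float64(0.444), 0)]
real	1m12.996s
user	1m12.199s
sys	0m0.216s
```

```bash
cat > fit2.py <<'E'
from fit import *
import sys
def show(specs):
    imgs={s:L(*s.split(":")) for s in specs}
    grid=[("seg",10,.75,2.0,5.5,43,6.5,53,p) for p in (13,15)]
    for t,g,tot in run(imgs,None,grid,np.arange(-7.5,7.6,.75)):
        print(g)
        for n in imgs: print("  ",n,[(d,round(float(tot[n,d][0]),3),float(tot[n,d][1])) for d in sorted(range(10),key=lambda d:tot[n,d][0])[:4]])
show(sys.argv[1:])
E
python3 fit2.py avg:H avg_1:H avg_5:H avg:T avg_2:T avg_5:T avg:U avg_5:U
```

```text
('seg', 10, 0.75, 2.0, 5.5, 43, 6.5, 53, 13)
   avg:H [(5, 0.188, 2.25), (6, 0.199, 2.25), (8, 0.229, 0.75), (9, 0.24, 2.25)]
   avg_1:H [(2, 0.287, 5.25), (1, 0.293, -7.5), (5, 0.348, 2.25), (8, 0.358, 4.5)]
   avg_5:H [(2, 0.285, 5.25), (1, 0.291, -7.5), (5, 0.349, 2.25), (8, 0.358, 4.5)]
   avg:T [(9, 0.233, 6.75), (8, 0.245, -6.0), (5, 0.255, -6.75), (6, 0.259, 6.75)]
   avg_2:T [(3, 0.178, 0.0), (9, 0.224, 0.0), (5, 0.309, -3.0), (8, 0.382, 0.0)]
   avg_5:T [(7, 0.173, 0.0), (1, 0.393, -0.75), (4, 0.475, -2.25), (0, 0.506, -7.5)]
   avg:U [(5, 0.142, 0.75), (3, 0.182, 2.25), (9, 0.19, 1.5), (6, 0.193, 0.75)]
   avg_5:U [(4, 0.155, 0.0), (0, 0.307, -3.75), (3, 0.329, -3.0), (6, 0.341, -3.0)]
('seg', 10, 0.75, 2.0, 5.5, 43, 6.5, 53, 15)
   avg:H [(6, 0.221, 0.75), (5, 0.226, 2.25), (8, 0.229, 0.75), (9, 0.287, 2.25)]
   avg_1:H [(2, 0.26, 6.0), (3, 0.29, 4.5), (4, 0.344, 3.0), (9, 0.357, 4.5)]
   avg_5:H [(2, 0.259, 6.0), (3, 0.29, 4.5), (4, 0.342, 3.0), (5, 0.36, 1.5)]
   avg:T [(5, 0.258, -6.75), (8, 0.327, -6.75), (6, 0.338, 7.5), (9, 0.377, 7.5)]
   avg_2:T [(3, 0.178, 0.0), (9, 0.224, 0.0), (8, 0.382, 0.0), (5, 0.418, 0.0)]
   avg_5:T [(7, 0.173, 0.0), (1, 0.393, -0.75), (4, 0.49, -3.0), (3, 0.674, -0.75)]
   avg:U [(5, 0.142, 0.75), (9, 0.19, 1.5), (6, 0.193, 0.75), (3, 0.208, 2.25)]
   avg_5:U [(4, 0.155, 0.0), (7, 0.317, 2.25), (3, 0.361, -3.0), (6, 0.368, -3.0)]
```

Seven-segment template fits read tens = 7 and units = 4, both in their notches. Hundreds is ambiguous and may be off its notch. I'll finish units with two more clicks to 2, then recheck hundreds.

arm_command:
  deltas:
    - [-1, -0.4, 0, 0.1, 0, 0, 0]
    - [-1, -0.8, 0, 0.4, 0, 0, 0]
    - [-1, -1, 0, 0.65, 0, 0, 0]
    - [-1, -1, 0, 0.66, 0, 0, 0]

```text
clock: 19.77
position: [0.4684, 0.1093, 0.097]
tool_rot: [3.142, -0.004, 2.904]
force: [-1.2, 1.0, 0.5]
grip_width: 0.0
```

arm_command:
  deltas:
    - [-1, -0.11, 0, 0, 0, 0, 0]
    - [-1, -0.11, 0, 0, 0, 0, 0]
    - [-1, -0.11, 0, 0.03, 0, 0, 0]
    - [-1, -0.11, 0, 0.041, 0, 0, 0]
    - [-1, -0.11, 0, 0.041, 0, 0, 0]

```text
clock: 20.4
position: [0.4837, 0.1058, 0.0945]
tool_rot: [-3.141, 0.002, 2.906]
force: [-1.4, -3.2, 14.3]
grip_width: 0.0002
```

arm_command:
  deltas:
    - [-1, 0.04, 0, 0, 0, 0, 0]
    - [-1, 0.08, 0, 0, 0, 0, 0]
    - [-1, 0.11, 0, 0, 0, 0, 0]
    - [-1, 0.11, 0, 0, 0, 0, 0]

```text
clock: 20.9
position: [0.4675, 0.1097, 0.0947]
tool_rot: [-3.141, 0.002, 2.906]
force: [-1.3, -3.8, 17.7]
grip_width: -0.0003
```

arm_command:
  deltas:
    - [-1, 0, 0, -0.04, 0, 0, 0]
    - [-1, -0.11, 0, -0.04, 0, 0, 0]
    - [-1, -0.11, 0, -0.01, 0, 0, 0]
    - [-1, -0.11, 0, 0, 0, 0, 0]
    - [-1, -0.07, 0, 0, 0, 0, 0]
    - [-1, -0.03, 0, 0, 0, 0, 0]
    - [-1, 0, 0, 0, 0, 0, 0]
    - [-1, 0, 0, 0, 0, 0, 0]

```text
clock: 21.9
position: [0.468, 0.1096, 0.0945]
tool_rot: [-3.141, 0.002, 2.906]
force: [-1.0, -5.9, 26.4]
grip_width: -0.0
```

arm_command:
  deltas:
    - [-1, 0, 0, -0.1, 0, 0, 0]
    - [-1, 0.4, 0, -0.3, 0, 0, 0]
    - [-1, 0.8, 0, -0.5, 0, 0, 0]
    - [-1, 1, 0, -0.7, 0, 0, 0]

```text
clock: 22.4
position: [0.3189, 0.145, 0.1991]
tool_rot: [-3.14, -0.001, 2.907]
force: [0.7, 0.3, 1.4]
grip_width: 0.0
```

```bash
python3 look.py 6;python3 fit2.py avg_6:H avg_6:T avg_6:U | tail -3; python3 match.py pics/m6.png avg_5:U avg_6:H avg_6:T avg_6:U >/dev/null 2>&1
```

```text
t 22.5 p [0.3195 0.1455 0.2008] rpy [-3.141  0.004  2.909] F [ 0.7 -0.3 -0.7] q [ 0.42  0.34 -1.19  2.27  0.46  0.79  0.25] grip -0.0001
tip in box [-159.8  -23.6  183.8]
delta [-1.117  0.297  0.683] rot [-0.001  0.005  0.005]
   avg_6:H [(2, 0.287, 5.25), (1, 0.293, -7.5), (5, 0.347, 2.25), (8, 0.359, 4.5)]
   avg_6:T [(7, 0.175, 0.0), (1, 0.393, -0.75), (4, 0.476, -2.25), (0, 0.51, -7.5)]
   avg_6:U [(2, 0.2, 0.75), (6, 0.232, 2.25), (8, 0.232, 0.75), (5, 0.292, 2.25)]
```

View pics/m6.png

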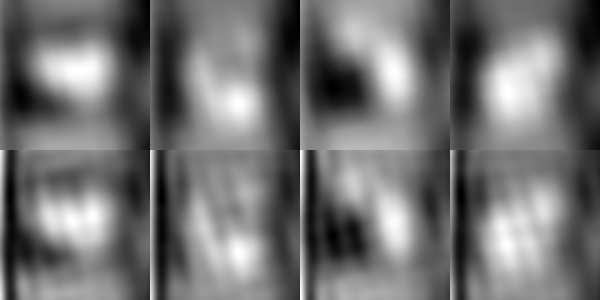

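View pics/look_6.png

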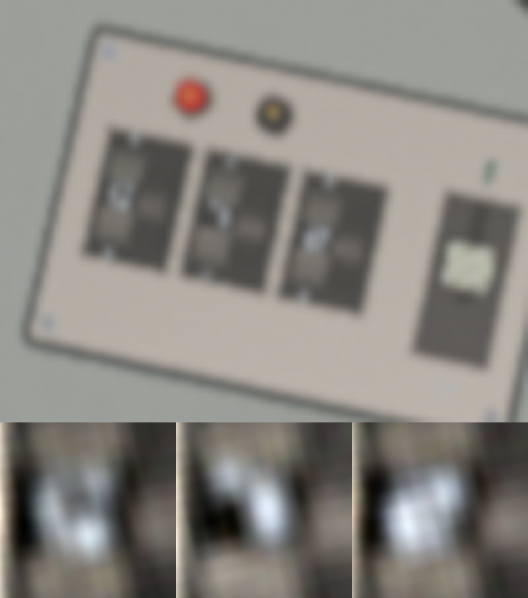

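```bash
python3 - <<'E'
from match import *
W=dict(H=.0665,T=.0215,U=-.0235)
L=lambda f,k:patch(np.load(f+".npy"),W[k])
H0=L("avg","H");H1=L("avg_6","H")
lib={"9":L("avg_2","T"),"7":L("avg_6","T"),"5":L("avg","U"),"4":L("avg_5","U"),"2":L("avg_6","U")}
for k,p in lib.items():
    for n,h in (("H0",H0),("H1",H1)):
        T=p[34:72,18:68]; r=cv2.matchTemplate(h,T,cv2.TM_CCOEFF_NORMED)[24:44,12:24]; i=np.unravel_index(r.argmax(),r.shape)
        print(n,"vs",k,r.max().round(3),(i[0]-10)/4,(i[1]-6)/4)
from fit import run
imgs={"H0":H0,"H1":H1,"2":lib["2"],"4":lib["4"],"5":lib["5"]}
import itertools
for c in (39,41,43,45):
  for rc in (53,56):
    for t,g,tot in run(imgs,None,[("seg",10,.75,2.0,5.5,c,6.5,rc,15)],(-1,0,1,2)):
        print(g[5],g[7],{n:[(d,round(float(tot[n,d][0]),3),tot[n,d][1]) for d in sorted(range(10),key=lambda d:tot[n,d][0])[:4]] for n in ("H0","H1","4")})
E
```

```text
H0 vs 9 0.925 2.25 -1.25
H1 vs 9 0.885 2.25 -0.5
H0 vs 7 0.691 2.25 -1.5
H1 vs 7 0.76 2.25 -1.5
H0 vs 5 0.858 1.0 -0.25
H1 vs 5 0.949 2.0 0.5
H0 vs 4 0.834 2.25 -0.75
H1 vs 4 0.724 2.25 -0.25
H0 vs 2 0.974 -0.75 0.25
H1 vs 2 0.838 -2.5 0.25
39 53 {'H0': [(9, 0.297, 2), (3, 0.321, 2), (5, 0.335, 2), (8, 0.362, 2)], 'H1': [(4, 0.593, 2), (3, 0.6, 2), (1, 0.629, 2), (9, 0.645, 2)], '4': [(4, 0.313, 0), (7, 0.323, 2), (1, 0.527, 0), (3, 0.638, -1)]}
39 56 {'H0': [(9, 0.326, 1), (3, 0.357, 1), (5, 0.376, 2), (8, 0.385, 1)], 'H1': [(1, 0.54, 2), (4, 0.548, 2), (3, 0.549, 2), (9, 0.603, 2)], '4': [(4, 0.29, -1), (7, 0.354, 1), (1, 0.517, -1), (9, 0.626, -1)]}
41 53 {'H0': [(5, 0.251, 2), (9, 0.256, 2), (8, 0.268, 1), (6, 0.302, 1)], 'H1': [(3, 0.479, 2), (4, 0.488, 2), (5, 0.49, 2), (9, 0.506, 2)], '4': [(4, 0.2, 0), (7, 0.302, 2), (9, 0.515, 0), (3, 0.56, -1)]}
41 56 {'H0': [(9, 0.271, 1), (8, 0.274, 0), (5, 0.286, 1), (6, 0.308, 0)], 'H1': [(4, 0.427, 2), (3, 0.429, 2), (9, 0.465, 2), (5, 0.486, 1)], '4': [(4, 0.195, -1), (7, 0.339, 1), (9, 0.513, -1), (3, 0.553, -1)]}
43 53 {'H0': [(6, 0.227, 1), (5, 0.231, 2), (8, 0.239, 1), (9, 0.285, 2)], 'H1': [(5, 0.366, 2), (6, 0.399, 1), (9, 0.41, 2), (3, 0.41, 2)], '4': [(4, 0.155, 0), (7, 0.332, 2), (9, 0.404, 0), (3, 0.502, 0)]}
43 56 {'H0': [(6, 0.225, 0), (8, 0.24, 0), (5, 0.26, 1), (9, 0.297, 1)], 'H1': [(5, 0.346, 1), (4, 0.35, 2), (3, 0.359, 2), (9, 0.363, 2)], '4': [(4, 0.16, -1), (7, 0.36, 2), (9, 0.42, -1), (3, 0.491, -1)]}
45 53 {'H0': [(6, 0.254, 1), (5, 0.29, 2), (8, 0.316, 1), (9, 0.38, 2)], 'H1': [(6, 0.31, 1), (5, 0.325, 2), (8, 0.392, 2), (9, 0.398, 2)], '4': [(4, 0.19, 0), (9, 0.369, 0), (7, 0.398, 2), (8, 0.453, 0)]}
45 56 {'H0': [(6, 0.256, 0), (8, 0.32, 0), (5, 0.321, 1), (2, 0.388, 0)], 'H1': [(5, 0.301, 1), (6, 0.306, 1), (9, 0.341, 2), (4, 0.348, 2)], '4': [(4, 0.193, -1), (9, 0.387, 0), (7, 0.409, 2), (8, 0.448, -1)]}
```

Hundreds doesn't match a real 4. Its starting image matches units' 2 (0.974), so it is probably at 0 now. I'll drag it forward two clicks and check.

arm_command:
  deltas:
    - [-1, -0.3, 0.2, 0, 0, 0, 0]
    - [-1, -0.6, 0.4, 0.2, 0, 0, 0]
    - [-1, -0.9, 0.6, 0.4, 0, 0, 0]
    - [-1, -1, 0.6, 0.66, 0, 0, 0]
    - [-1, -1, 0.6, 0.66, 0, 0, 0]
    - [-1, -1, 0.6, 0.66, 0, 0, 0]

```text
clock: 23.25
position: [0.488, 0.1971, 0.0994]
tool_rot: [-3.141, -0.001, 2.906]
force: [-0.3, -0.9, 0.7]
grip_width: -0.0
```

```bash
python3 -c "
from h import *
go([-.008,.0665],z=.0775,yaw=pose[2]+np.pi)"
```

```text
t 23.25 p [0.488  0.1971 0.0994] rpy [-3.141e+00 -1.000e-03  2.906e+00] F [-0.3 -0.9  0.7] q [ 0.13  0.75 -0.89  1.94  0.78  0.84  0.15] grip -0.0
tip in box [-8.2 66.1 82.4]
delta [-0.001  0.002  0.032] rot [-0.001 -0.002  0.002]
```

arm_command:
  deltas:
    - [-1, 0, 0, 0.025, 0, 0, 0]
    - [-1, 0, 0, 0.036, 0, 0, 0]
    - [-1, 0, 0, 0.036, 0, 0, 0]

```text
clock: 23.62
position: [0.4885, 0.197, 0.0949]
tool_rot: [-3.141, 0.001, 2.905]
force: [-1.1, -3.1, 9.4]
grip_width: -0.0003
```

arm_command:
  deltas:
    - [-1, -0.04, 0, 0, 0, 0, 0]
    - [-1, -0.08, 0, 0, 0, 0, 0]
    - [-1, -0.11, 0, 0, 0, 0, 0]
    - [-1, -0.11, 0, 0, 0, 0, 0]

```text
clock: 24.12
position: [0.5046, 0.1931, 0.0947]
tool_rot: [-3.141, 0.001, 2.905]
force: [-2.2, -2.9, 7.3]
grip_width: -0.0001
```

arm_command:
  deltas:
    - [-1, 0, 0, -0.04, 0, 0, 0]
    - [-1, 0.11, 0, -0.04, 0, 0, 0]
    - [-1, 0.11, 0, -0.01, 0, 0, 0]
    - [-1, 0.11, 0, 0, 0, 0, 0]
    - [-1, 0.07, 0, 0, 0, 0, 0]
    - [-1, 0.03, 0, 0, 0, 0, 0]
    - [-1, 0, 0, 0, 0, 0, 0]
    - [-1, 0, 0, 0, 0, 0, 0]

```text
clock: 25.12
position: [0.505, 0.1933, 0.0946]
tool_rot: [3.141, 0.001, 2.905]
force: [-1.1, -2.8, 11.7]
grip_width: 0.0003
```

arm_command:
  deltas:
    - [-1, 0, 0, -0.1, 0, 0, 0]
    - [-1, 0.4, 0, -0.3, 0, 0, 0]
    - [-1, 0.8, 0, -0.5, 0, 0, 0]
    - [-1, 1, 0, -0.7, 0, 0, 0]

```text
clock: 25.62
position: [0.3563, 0.2287, 0.2004]
tool_rot: [-3.141, 0.0, 2.907]
force: [1.0, 0.5, 1.4]
grip_width: 0.0002
```

```bash
python3 look.py 7; python3 match.py pics/m7.png avg_5:U avg_6:U avg:H avg_6:H avg_7:H >/dev/null 2>&1
```

```text
t 25.73 p [0.3565 0.23   0.2024] rpy [3.14  0.004 2.91 ] F [ 1.7 -1.1 -0.1] q [ 0.16  0.46 -1.11  2.11  0.55  0.88  0.07] grip -0.0001
tip in box [-143.7   67.2  185.4]
delta [-1.007 -0.311  0.693] rot [0.001 0.005 0.007]
```

View pics/m7.png

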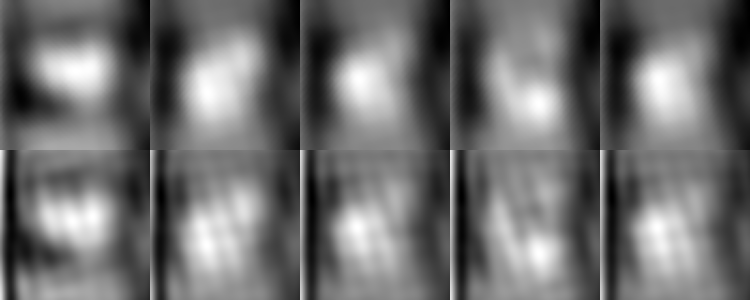

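Hundreds is back to its starting image, as expected. Two more clicks should show a 4.

arm_command:
  deltas:
    - [-1, -0.4, 0, 0.1, 0, 0, 0]
    - [-1, -0.8, 0, 0.4, 0, 0, 0]
    - [-1, -0.9, 0, 0.65, 0, 0, 0]
    - [-1, -0.9, 0, 0.66, 0, 0, 0]
    - [-1, -0.9, 0, 0.66, 0, 0, 0]

```text
clock: 26.35
position: [0.4895, 0.1973, 0.1008]
tool_rot: [3.141, -0.001, 2.906]
force: [1.0, 0.5, 0.8]
grip_width: -0.0001
```

```bash
python3 -c "
from h import *
go([-.008,.0665],z=.0775,yaw=pose[2]+np.pi)"
```

```text
t 26.35 p [0.4895 0.1973 0.1008] rpy [ 3.141e+00 -1.000e-03  2.906e+00] F [1.  0.5 0.8] q [ 0.14  0.75 -0.9   1.94  0.78  0.85  0.15] grip -0.0001
tip in box [-6.7 66.6 83.8]
delta [ 0.009 -0.001  0.042] rot [ 0.    -0.001  0.002]
```

arm_command:
  deltas:
    - [-1, 0.005, 0, 0.025, 0, 0, 0]
    - [-1, 0.005, 0, 0.042, 0, 0, 0]
    - [-1, 0.005, 0, 0.042, 0, 0, 0]

```text
clock: 26.72
position: [0.4893, 0.1972, 0.0949]
tool_rot: [3.141, 0.001, 2.906]
force: [-1.5, -2.2, 8.8]
grip_width: -0.0002
```

arm_command:
  deltas:
    - [-1, -0.04, 0, 0, 0, 0, 0]
    - [-1, -0.08, 0, 0, 0, 0, 0]
    - [-1, -0.11, 0, 0, 0, 0, 0]
    - [-1, -0.11, 0, 0, 0, 0, 0]

```text
clock: 27.22
position: [0.5054, 0.1933, 0.0946]
tool_rot: [3.141, 0.001, 2.905]
force: [-0.7, -1.0, 8.5]
grip_width: -0.0001
```

arm_command:
  deltas:
    - [-1, 0, 0, -0.04, 0, 0, 0]
    - [-1, 0.11, 0, -0.04, 0, 0, 0]
    - [-1, 0.11, 0, -0.01, 0, 0, 0]
    - [-1, 0.11, 0, 0, 0, 0, 0]
    - [-1, 0.07, 0, 0, 0, 0, 0]
    - [-1, 0.03, 0, 0, 0, 0, 0]
    - [-1, 0, 0, 0, 0, 0, 0]
    - [-1, 0, 0, 0, 0, 0, 0]

```text
clock: 28.22
position: [0.5059, 0.1932, 0.0944]
tool_rot: [3.141, 0.001, 2.905]
force: [-0.7, -2.7, 12.4]
grip_width: -0.0001
```

arm_command:
  deltas:
    - [-1, 0, 0, -0.1, 0, 0, 0]
    - [-1, 0.4, 0, -0.3, 0, 0, 0]
    - [-1, 0.8, 0, -0.5, 0, 0, 0]
    - [-1, 1, 0, -0.7, 0, 0, 0]

```text
clock: 28.72
position: [0.3569, 0.2285, 0.2]
tool_rot: [-3.14, -0.0, 2.907]
force: [1.2, -0.1, 2.0]
grip_width: -0.0
```

```bash
python3 look.py 8; python3 match.py pics/m8.png avg_5:U avg_7:H avg_8:H avg_8:T avg_8:U >/dev/null 2>&1; python3 fit2.py avg_8:H avg_8:T avg_8:U | tail -3
```

```text
t 28.82 p [0.3572 0.2298 0.202 ] rpy [3.14  0.004 2.91 ] F [ 1.2 -1.1  0.1] q [ 0.16  0.46 -1.11  2.11  0.55  0.89  0.07] grip -0.0002
tip in box [-143.    67.2  185. ]
delta [-1.003 -0.31   0.69 ] rot [0.001 0.005 0.007]
   avg_8:H [(4, 0.162, 0.75), (7, 0.267, 3.0), (9, 0.39, 0.75), (8, 0.482, 0.0)]
   avg_8:T [(7, 0.175, 0.0), (1, 0.398, -0.75), (4, 0.481, -3.0), (3, 0.674, -0.75)]
   avg_8:U [(2, 0.203, 0.75), (8, 0.232, 0.75), (6, 0.266, 2.25), (5, 0.312, 2.25)]
```

View pics/m8.png

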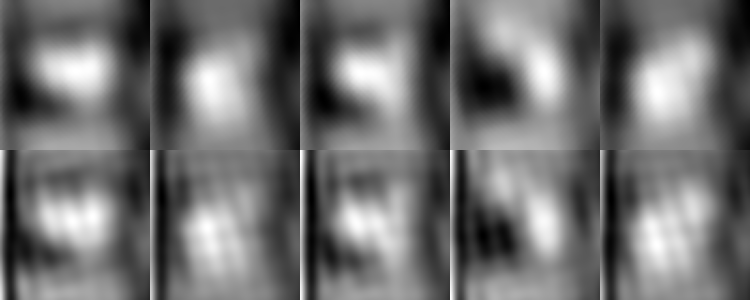

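View pics/look_8.png

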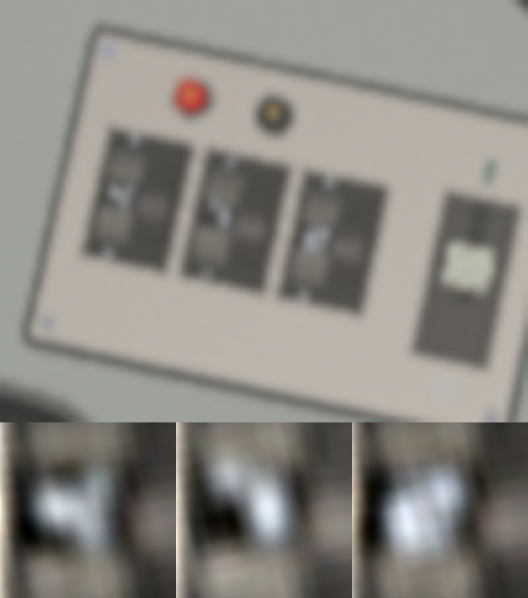

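The wheels show 4 7 2: the fits give 4, 7 and 2 as the best digit for each drum. Now the switch: lower the shut fingertips into the trough on the robot side of the cap.

arm_command:
  deltas:
    - [-1, -0.2, -0.3, 0, 0, 0, 0]
    - [-1, -0.4, -0.6, 0, 0, 0, 0]
    - [-1, -0.7, -0.9, 0.2, 0, 0, 0]
    - [-1, -0.793, -0.971, 0.5, 0, 0, 0]
    - [-1, -0.793, -0.971, 0.667, 0, 0, 0]
    - [-1, -0.793, -0.971, 0.667, 0, 0, 0]
    - [-1, -0.793, -0.971, 0.667, 0, 0, 0]

```text
clock: 29.7
position: [0.4413, 0.0593, 0.1]
tool_rot: [3.141, 0.001, 2.906]
force: [1.2, 0.5, 0.1]
grip_width: -0.0001
```

```bash
python3 -c "
from h import *
go([-.024,-.0785],z=.070,yaw=pose[2]+np.pi)
a=cams.grab_frame('scene'); cv2.imwrite('pics/s9.png',cv2.resize(a[200:300,230:340],None,fx=6,fy=6,interpolation=3))
print((proj('scene',w(pose,np.array([[-.024,-.0785,.066],[-.035,-.0785,.085],[-.013,-.0785,.085]])))-[230,200])*6)"
```

```text
t 29.7 p [0.4413 0.0593 0.1   ] rpy [3.141e+00 1.000e-03 2.906e+00] F [1.2 0.5 0.1] q [ 0.42  0.65 -0.91  2.15  0.8   0.73  0.3 ] grip -0.0001
tip in box [-21.1 -78.8  83. ]
delta [0.019 0.002 0.087] rot [0.    0.001 0.002]
[[272.1691509  367.17700123]
 [247.09312086 336.36314956]
 [293.83007771 337.33433941]]
```

View pics/s9.png

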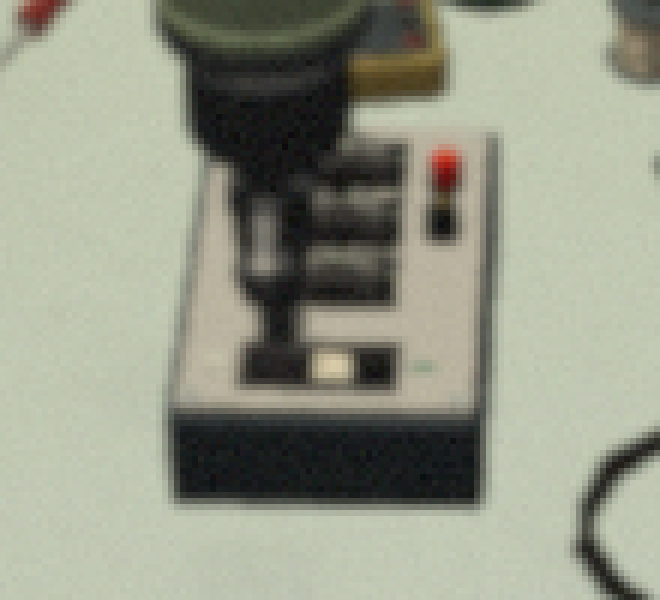

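arm_command:
  deltas:
    - [-1, 0.02, 0, 0.06, 0, 0, 0]
    - [-1, 0.02, 0, 0.1, 0, 0, 0]
    - [-1, 0.02, 0, 0.123, 0, 0, 0]
    - [-1, 0.02, 0, 0.123, 0, 0, 0]

```text
clock: 30.25
position: [0.4379, 0.0596, 0.0804]
tool_rot: [-3.141, -0.0, 2.906]
force: [-0.6, 0.1, 1.0]
grip_width: -0.0002
```

```bash
python3 -c "
from h import *
go([-.004,-.0785],z=.0642,yaw=pose[2]+np.pi)"
```

```text
t 30.25 p [0.4379 0.0596 0.0804] rpy [-3.141 -0.     2.906] F [-0.6  0.1  1. ] q [ 0.39  0.68 -0.88  2.16  0.85  0.7   0.25] grip -0.0002
tip in box [-24.5 -79.3  63.4]
delta [-0.137  0.005 -0.005] rot [-0.    -0.001  0.002]
```

arm_command:
  deltas:
    - [-1, -0.03, 0.004, -0.004, 0, 0, 0]
    - [-1, -0.06, 0.004, -0.004, 0, 0, 0]
    - [-1, -0.09, 0.004, -0.004, 0, 0, 0]
    - [-1, -0.12, 0.004, -0.004, 0, 0, 0]
    - [-1, -0.12, 0.004, -0.004, 0, 0, 0]

```text
clock: 30.88
position: [0.456, 0.0559, 0.0812]
tool_rot: [3.141, 0.0, 2.905]
force: [0.1, 0.1, 0.2]
grip_width: 0.0001
```

arm_command:
  deltas:
    - [-1, -0.01, 0, 0, 0, 0, 0]
    - [-1, -0.01, 0, 0, 0, 0, 0]

```text
clock: 31.12
position: [0.457, 0.0555, 0.0811]
tool_rot: [-3.141, -0.0, 2.906]
force: [-0.2, -0.1, 0.4]
grip_width: -0.0002
```

```bash
python3 -c "
from h import *
go([-.004,-.0785],z=.0642,yaw=pose[2]+np.pi)
a=cams.grab_frame('scene'); cv2.imwrite('pics/s10.png',cv2.resize(a[200:300,230:340],None,fx=6,fy=6,interpolation=3))"
```

```text
t 31.12 p [0.457  0.0555 0.0811] rpy [-3.141 -0.     2.906] F [-0.2 -0.1  0.4] q [ 0.4   0.7  -0.88  2.12  0.84  0.72  0.3 ] grip -0.0002
tip in box [ -5.  -78.8  64.1]
delta [-0.007  0.002 -0.   ] rot [-0.    -0.     0.001]
```

View pics/s10.png

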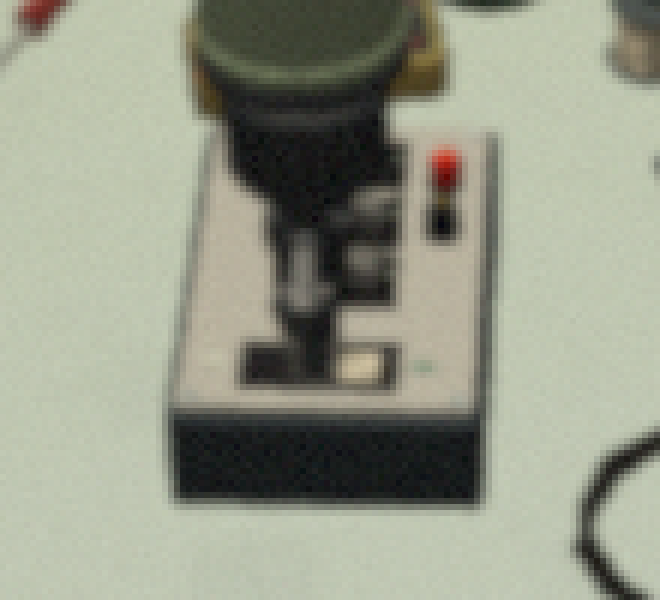

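The cap has moved about 11.5 mm. I'll keep pushing in small steps until it hits the stop.

arm_command:
  deltas:
    - [-1, -0.01, 0, 0, 0, 0, 0]
    - [-1, -0.02, 0, 0, 0, 0, 0]
    - [-1, -0.02, 0, 0, 0, 0, 0]

```text
clock: 31.55
position: [0.4583, 0.0551, 0.0807]
tool_rot: [-3.141, -0.003, 2.906]
force: [-10.4, 3.8, -0.5]
grip_width: -0.0
```

It's at the stop with about 11 N. Back off, lift and check.

arm_command:
  deltas:
    - [-1, 0.03, 0, 0, 0, 0, 0]
    - [-1, 0.05, 0, -0.1, 0, 0, 0]
    - [-1, 0.2, 0, -0.4, 0, 0, 0]
    - [-1, 0.6, 0, -0.7, 0, 0, 0]
    - [-1, 0.95, 0, -0.7, 0, 0, 0]
    - [-1, 0.95, 0, -0.7, 0, 0, 0]

```text
clock: 32.3
position: [0.3191, 0.0879, 0.1873]
tool_rot: [-3.138, 0.003, 2.908]
force: [-0.5, -0.2, -0.9]
grip_width: -0.0002
```

```bash
python3 look.py 11; python3 fit2.py avg_11:H avg_11:T avg_11:U | tail -3
python3 -c "
import cv2,numpy as np
from h import *
a=cams.grab_frame('scene'); cv2.imwrite('pics/s11.png',cv2.resize(a[200:300,230:340],None,fx=6,fy=6,interpolation=3)); cv2.imwrite('pics/s11f.png',a)"
```

```text
t 32.4 p [0.3219 0.0881 0.187 ] rpy [-3.141e+00  2.000e-03  2.906e+00] F [ 0.1  0.5 -0.7] q [ 0.58  0.34 -1.2   2.33  0.49  0.75  0.37] grip -0.0002
tip in box [-143.9  -78.9  170. ]
delta [-1.013  0.668  0.588] rot [-0.001  0.003  0.002]
   avg_11:H [(4, 0.157, 0.75), (7, 0.264, 3.0), (9, 0.391, 0.75), (5, 0.483, 0.75)]
   avg_11:T [(7, 0.174, 0.0), (1, 0.394, -0.75), (4, 0.486, -3.0), (3, 0.674, -0.75)]
   avg_11:U [(2, 0.206, 0.75), (8, 0.238, 0.75), (6, 0.271, 2.25), (5, 0.317, 2.25)]
```

View pics/s11.png

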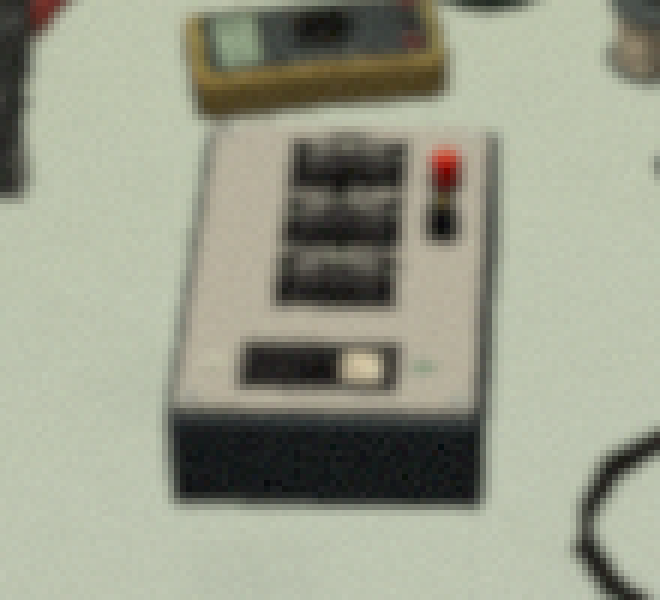

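View pics/look_11.png

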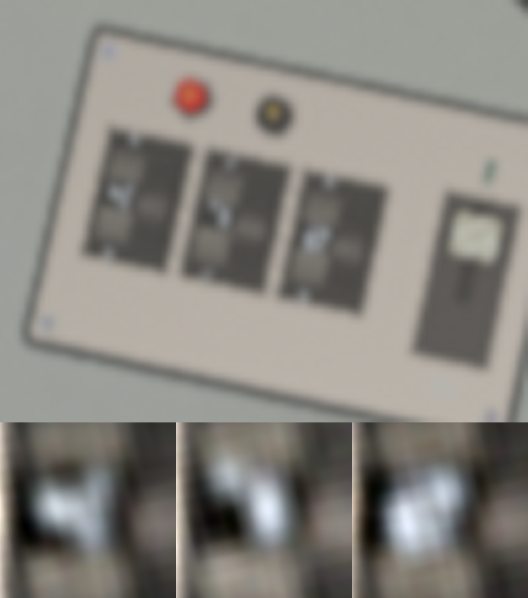

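The top view puts the cap about 14 mm forward, at its stop. The wheels are unchanged and the arm is clear.

```bash
python3 -c "
from workcell import job
print(job.job_done())"
```

```text
the job is handed in; nothing more can be done
None
```

I set the thumbwheels to 4, 7 and 2, then pushed the output switch fully on, and handed the job in with the arm clear of the box at about 32.5 s. The hand-in gave no verdict.

**How it went**
- **Hundreds:** I first misread this wheel's blurred numeral and rolled it the wrong way. I caught the mistake before touching the switch and clicked it forward to 4.
- **Tens:** I also misread this one and ran it up to its stop at 9. That gave a brief wrist force of about 107 N, under the 120 N limit. I then clicked it back two to 7.
- **Units:** I clicked this one back from 5 to 2.

**Last checks**
- **Wheels:** Template fits on the final picture gave 4, 7 and 2 as the best match, all within 1 mm of centre in their windows. The 2 only narrowly beat an 8 on fit (residual 0.206 against 0.238). The observed click sequence from 5 through 4 supports the 2.
- **Switch:** The cap moved about 14 mm in the top view and stopped against about 11 N.
- **Other things on the desk:** The arm never came near them, but I did not measure their positions again.

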